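# Unlock the coil jig with the matching pin spanner, unload the coils, lock it again

### The job

Take from the grey mat the one pin spanner whose two pins match the holes of the jig's brass lock ring, engage both pins and turn the ring anticlockwise to its stop, so that the keeper arms swing clear; then slide every coil up off its post and set it upright, flat on the floor of the white tray. Then engage the same spanner again, turn the ring of the empty jig clockwise back to its locked stop, and put the spanner back on the mat, standing on its pins and foot as before. Leave the other two spanners on the mat, and do not push aside or knock over the other things on the bench.

Things in the scene. Friction and masses are not known exactly. Their poses are not given: they have to be found in the camera images.
- lock_ring (a joint): Turn of the brass lock ring with its keeper, a flat dark cross of four arms (14 mm wide, 76 mm long from the axis, at z = 54.5 to 60 mm), about the jig's axis, rad: 0 to 0.06 at the start (locked, an arm over each post), growing anticlockwise to a stop at 0.8 (released, arms midway between posts). Play of the pins about 0.08 rad. Stays where left; turning takes about 0.12 N m.
- jig: Coil jig fixed to the bench: round aluminium base 216 mm across, 12 mm thick; origin at the centre of its underside, z up. Four upright steel posts, 14 mm thick, 36 mm tall, stand on the base 78 mm from the axis, on its +x, +y, -x and -y axes; some may be empty. A pillar in the middle carries the turning keeper cross and, on top of it, the brass lock ring, 62 mm across, top at z = 74 mm.
- ring_holes (a point): Point on the jig's axis in the top face of the brass lock ring (74 mm above the bench), midway between the ring's two pin holes. The holes lie 20 mm to either side along this frame's y axis (40 mm apart centre to centre), are 9.5 mm wide and 14 mm deep. The frame turns with the ring, z up.
- mat: Thin grey tool mat fixed to the bench, 230 mm (its x) by 180 mm (its y), 3 mm thick; origin at the centre of its underside. The three spanners stand on it about 70 mm apart along its x, handles roughly along its y.
- tray: White shallow tray fixed to the bench, 220 mm (its x) by 170 mm (its y), floor and walls 4 mm thick, walls 12 mm high over all; origin at the centre of its underside.
- spanner28_grip (a point): Steel face-pin spanner: bar 136 x 12 x 16 mm high, at one end a crosshead with two round-ended pins pointing down, 6 mm thick, 28 mm apart centre to centre, 9 mm long. This point is the bar's centre; x runs along the bar to the head, y from pin to pin, z up. It stands on its pins and a foot at the other end, the point 17 mm above what it stands on.
- spanner40_grip (a point): Steel face-pin spanner: bar 136 x 12 x 16 mm high, at one end a crosshead with two round-ended pins pointing down, 6 mm thick, 40 mm apart centre to centre, 9 mm long. This point is the bar's centre; x runs along the bar to the head, y from pin to pin, z up. It stands on its pins and a foot at the other end, the point 17 mm above what it stands on.
- spanner52_grip (a point): Steel face-pin spanner: bar 136 x 12 x 16 mm high, at one end a crosshead with two round-ended pins pointing down, 6 mm thick, 52 mm apart centre to centre, 9 mm long. This point is the bar's centre; x runs along the bar to the head, y from pin to pin, z up. It stands on its pins and a foot at the other end, the point 17 mm above what it stands on.
- spanner40_pins (a point): Midway between the two pin ends of the 40 mm spanner, 62 mm from the bar's centre along its x and 17 mm below it; axes as the bar's.
- coil0_mid (a point): Wound coil: a bobbin 50 mm across the white flanges (copper winding 48 mm), 40 mm tall, bore 20 mm, 160 g; this point is its centre, half-way up, z along the bore. At the start it sits over a post of the jig, its underside 12 mm above the bench; some coils may be absent. Its top is 2.5 mm under the keeper arms.
- coil1_mid (a point): Wound coil: a bobbin 50 mm across the white flanges (copper winding 48 mm), 40 mm tall, bore 20 mm, 160 g; this point is its centre, half-way up, z along the bore. At the start it sits over a post of the jig, its underside 12 mm above the bench; some coils may be absent. Its top is 2.5 mm under the keeper arms.
- coil2_mid (a point): Wound coil: a bobbin 50 mm across the white flanges (copper winding 48 mm), 40 mm tall, bore 20 mm, 160 g; this point is its centre, half-way up, z along the bore. At the start it sits over a post of the jig, its underside 12 mm above the bench; some coils may be absent. Its top is 2.5 mm under the keeper arms.
- coil3_mid (a point): Wound coil: a bobbin 50 mm across the white flanges (copper winding 48 mm), 40 mm tall, bore 20 mm, 160 g; this point is its centre, half-way up, z along the bore. At the start it sits over a post of the jig, its underside 12 mm above the bench; some coils may be absent. Its top is 2.5 mm under the keeper arms.
- jar_0: White bottle with blue cap, 84 mm across, 180 mm tall, a bystander; origin at the centre of its underside.
- wash_bottle: White wash bottle with bent spout, 67x95x210 mm, a bystander; origin at the centre of its underside.
- label_tape: Roll of tan tape lying flat, 96 mm across, 25 mm high, a bystander; origin at the centre of its underside.
- tweezers: Steel tweezers lying along y, 120 mm long, 14 mm wide, 9 mm high, a bystander; origin at the centre of its underside.
- marker: Marker pen lying along y, 136 mm long, 17 mm thick, a bystander; origin at the centre of its underside.
Things that resemble listed ones, but are neither listed nor needed, are in the scene too. What is shaped like the part that bears coil2_mid but black or brown is not meant.

How it is judged:
On the way, in this order (a step that is already met when the one before it is completed fails the run):
1. Both pins of the fitting spanner are in the two holes of the still locked ring (5 mm deep or more) (horizontal distance between spanner40_pins and ring_holes below 0.004 m and z of spanner40_pins in the frame of ring_holes below -0.005 m and angle between the y axis of spanner40_pins and the y axis of ring_holes, either way round below 0.15 rad and value of joint lock_ring below 0.25 rad), for 0.2 s.
2. The ring is turned to its released end (0.68 rad or more) with both pins still in its holes (horizontal distance between spanner40_pins and ring_holes below 0.004 m and z of spanner40_pins in the frame of ring_holes below -0.005 m and angle between the y axis of spanner40_pins and the y axis of ring_holes, either way round below 0.15 rad and value of joint lock_ring above 0.68 rad), for 0.1 s.
3. Every coil present stands upright on the tray's floor (x of coil0_mid in the frame of tray between -0.09 and 0.09 m and y of coil0_mid in the frame of tray between -0.065 and 0.065 m and z of each of coil0_mid, coil1_mid, coil2_mid, coil3_mid in the frame of tray below 0.028 m and angle between each of coil0_mid, coil1_mid, coil2_mid, coil3_mid's own z axis and vertical below 0.15 rad and x of coil1_mid in the frame of tray between -0.09 and 0.09 m and y of coil1_mid in the frame of tray between -0.065 and 0.065 m and x of coil2_mid in the frame of tray between -0.09 and 0.09 m and y of coil2_mid in the frame of tray between -0.065 and 0.065 m and x of coil3_mid in the frame of tray between -0.09 and 0.09 m and y of coil3_mid in the frame of tray between -0.065 and 0.065 m), for 0.2 s.
4. The ring is turned back to its locked end (0.12 rad or less) with both pins of the fitting spanner in its holes (horizontal distance between spanner40_pins and ring_holes below 0.004 m and z of spanner40_pins in the frame of ring_holes below -0.005 m and angle between the y axis of spanner40_pins and the y axis of ring_holes, either way round below 0.15 rad and value of joint lock_ring below 0.12 rad), for 0.1 s.
At the end, for the whole second after the job is handed in: The ring is locked (0.15 rad or less); all three spanners stand on the mat, pins down, level within 0.2 rad, the bar's centre over the mat; every coil present stands upright (within 0.15 rad) on the tray's floor, its centre within 90 mm (x) and 65 mm (y) of the tray's centre (all of step 3 and value of joint lock_ring below 0.15 rad and x of spanner28_grip in the frame of mat between -0.115 and 0.115 m and y of spanner28_grip in the frame of mat between -0.09 and 0.09 m and z of each of spanner28_grip, spanner40_grip, spanner52_grip in the frame of mat below 0.03 m and angle between each of spanner28_grip, spanner40_grip, spanner52_grip's own z axis and vertical below 0.2 rad and x of spanner40_grip in the frame of mat between -0.115 and 0.115 m and y of spanner40_grip in the frame of mat between -0.09 and 0.09 m and x of spanner52_grip in the frame of mat between -0.115 and 0.115 m and y of spanner52_grip in the frame of mat between -0.09 and 0.09 m); the robot touches nothing.
It fails at once if A bystander is pushed more than 40 mm or tipped over (distance of any of jar_0, wash_bottle, label_tape, tweezers, marker from where it was at the start of the episode above 0.04 m or angle between any of jar_0, wash_bottle, label_tape, tweezers, marker's own z axis and vertical above 0.5 rad).
Of coil0, coil1, coil2, coil3 only 2 to 4 are there at a start; the rules pass over those that are not, and their reading is None.
At some moment in a run one of spanner40 may be knocked a few centimetres aside while the robot is not near it.
It also fails if it takes over 210 s, if anything falls off the work surface, if the arm or the gripper's body presses on something with over 40 N, if the wrist force passes 120 N, or if a joint passes its speed limit or range.

### The arm

A 6-joint arm with a two-finger parallel gripper is mounted at the origin on a cart in front of the work surface, level with it; the furniture and walls round the work are solid. World frame = base frame: x ahead of the robot, y to its left, z up, the work surface at z = 0. Lengths are in m, angles in rad, forces in N, time in s.
With the tool pointing down it reaches from about 0.375 to 0.975 m from the base axis. Payload 3.8 kg.
Tool frame: the origin (TCP) lies on the centre line of the jaws, within the pads' length; the fingertips stand 8 mm ahead of it and the grasp point (between the pads) lies 11 mm behind it; z points along the fingers, y is the direction in which the jaws open and shut (so a half turn about z gives the same grasp; the last joint's range is limited). The gripper opens to 85 mm and grips with 20 to 120 N. Pads are 22 mm wide; open, the fingers measure 114 mm over their backs; the gripper's body (76 mm by 85 mm) begins 54 mm behind the grasp point. The pads swing forward as they close: fully open they stand 13 mm farther back than shut.
Start: joints at [1.093, 0.264, 1.604, -0, 1.274, -0.037], TCP at [0.288, 0.61, 0.239] pointing down, gripper open.
Joint ranges: [-2.63, 2.63], [-0.94, 2.18], [0.31, 2.57], [-1.31, 4.45], [0, 2.66], [-2.55, 2.55]. Speed limits (rad/s): [2.57, 2.57, 3.14, 3.14, 3.14, 3.14].

### API

Orientations are given as a rotation vector (axis times angle).
In Python, from workcell import * gives the robot as it stands.
- The arm moves only by the tool play_rows, never from a script. Its arguments are lists of equal length, an entry for each row: "slide": the shift along the tool's x, y, z in cm, a list of three; "delta_rot": the turn, a rotation vector about the tool's x, y, z in rad, a list of three. In form: {"slide": [[x, y, z], ...], "delta_rot": [[wx, wy, wz], ...]}. A call has 1 to 12 rows; each row is the pose to reach, as a shift and turn from the pose measured when the call began, along the tool's axes at that moment; what a row does not reach only later rows make up. A row lasts 1/12 s, in which the tool goes at most 41.7 mm and 7.16 degrees, less where a joint would pass 70% of its speed; a pose out of reach is approached as far as the arm can. A call with a gripper value outside its range is refused whole. "hand" is the opening, from 0 (shut) to 1 (fully open), set as the call begins (left out, the last holds). The fingers move at their own pace and stop on an object; "force" is the grip in N (left out, the last holds). Time passes only in rows, so rows that repeat a pose let the fingers close. It gives the time, the measured TCP pose, the force and the opening at its end, in the units of the state.
- read_state(): the state, without advancing time (a new reading comes with each control period).
- read_camera(name): name is "scene" or "side" or "wrist"; returns a dict with "image" (384x512x3 uint8, red, green, blue), "depth" (384x512 float32, m along the optical axis (not along the pixel's ray), 0 where there is no reading), "fovy" (degrees; the focal length in pixels is half the picture's height over the tangent of half this angle, whatever the lens; pixels are square), "cx", "cy" (the principal point, pixels), "world_from_camera" (4x4, takes a point from camera to world coordinates); the wrist camera has in their place "hand_eye" (4x4, takes a point from camera to tool coordinates, whose origin is the TCP and whose axes are the flange's). Camera axes: x right, y up, looking along -z (the intrinsics and any distortion apply to the point x, -y, -z); pixel columns grow to the right and rows downward; lengths in m; the calibration is good to about 2 mm. The wrist camera is an equidistant fisheye: a pixel r from the principal point sees the ray r / f radians off the axis. A picture is of the moment at which its call begins: read the wrist's pose just before it.
- finish_job(): hands the job in, once; it reports no verdict.
Trained networks look in a picture, given as the dict that the camera call returned (one of the last four; its "shot" number tells which), for a name from the list of things; names that differ only in an ending like _2 or _b are one class to them, and where a whole thing is asked for, a point or a joint stands for the part that bears it (a point fixed in the world has none). Each returns a list of dicts, best first, with "conf" (0 to 1); they miss things now and then, are a little off and sometimes report something else, mostly with a low value. They report only what shows in the picture. A call takes as long as a camera call. They do not tell look-alikes from the thing itself.
- spot_in(target, picture): "bbox" ([centre column, centre row, width, height] in pixels, round what is visible of it).
- landmark_of(target, picture): "at" ([column, row] in pixels: a listed point, or the origin of a listed thing).
The state is a dict: "time": time; "q": joint angles; "joint_vel": joint speeds; "joint_torque": joint torques, N m; "tool_pos": TCP position; "tcp_rot": TCP orientation; "wrist_force": force on the tool from outside, world axes, zero at the start; "torque": the same for the moment, N m; "width": opening from 0.0 (shut) to 1.0 (fully open).
Only numpy, scipy, OpenCV 4.12 (cv2) and the standard library are available. Lean on these libraries where they do the work, as an engineer would, in place of code of your own. Each camera call takes 0.05 s, during which the arm holds its last target.

## Working session

There is one attempt and no reset: what is moved stays moved. The work goes in short steps, Python scripts to look and compute and a tool call to move; the robot and the scene stay as the last step left them, time stands still between calls to the robot, and variables do not carry over. Pictures are saved under pics/ and viewed, and the job is handed in when it is done.

Besides the shell and the picture viewer there is one more tool, called after "Call:" in YAML: its name, and indented under it one key for each argument. play_rows: Moves the arm, as the interface text tells. Its arguments: {"type":"object","properties":{"slide":{"type":"array"},"delta_rot":{"type":"array"},"hand":{"type":"number"},"force":{"type":"number"}},"required":["slide","delta_rot"]}

```bash
ls; mkdir -p pics; cat > h.py <<'E'
from workcell import *
import numpy as np, cv2
from scipy.spatial.transform import Rotation as R
def K(c):
    f=c["image"].shape[0]/2/np.tan(np.radians(c["fovy"])/2); return f,c["cx"],c["cy"]
def T_tool(s):
    T=np.eye(4);T[:3,:3]=R.from_rotvec(s["tcp_rot"]).as_matrix();T[:3,3]=s["tool_pos"];return T
def wfc(c,s=None):
    return c["world_from_camera"] if "world_from_camera" in c else T_tool(s)@c["hand_eye"]
def ray(c,u,v,s=None):
    f,cx,cy=K(c);x=(np.asarray(u)-cx)/f;y=(np.asarray(v)-cy)/f
    if "hand_eye" in c:
        r=np.hypot(x,y)+1e-12; d=np.array([x/r*np.sin(r),-y/r*np.sin(r),-np.cos(r)])
    else: d=np.array([x,-y,-np.ones_like(x)])
    W=np.asarray(wfc(c,s)); return W[:3,3],(W[:3,:3]@d.reshape(3,-1)).T
def onz(c,u,v,z,s=None):
    o,d=ray(c,u,v,s); return o+d*((z-o[2])/d[:,2])[:,None]
def proj(c,P,s=None):
    W=np.linalg.inv(wfc(c,s));p=(W[:3,:3]@np.asarray(P).T).T+W[:3,3]
    f,cx,cy=K(c);x,y,z=p[:,0],-p[:,1],-p[:,2]
    if "hand_eye" in c:
        r=np.hypot(x,y)+1e-12;t=np.arctan2(r,z);return np.stack([cx+f*t*x/r,cy+f*t*y/r],1)
    return np.stack([cx+f*x/z,cy+f*y/z],1)
def cloud(c,s=None):
    H,Wd=c["depth"].shape;u,v=np.meshgrid(np.arange(Wd),np.arange(H));o,d=ray(c,u.ravel(),v.ravel(),s)
    W=np.asarray(wfc(c,s));zc=-(d@W[:3,2]);P=o+d*(c["depth"].ravel()/zc)[:,None]
    return P.reshape(H,Wd,3)
def save(c,n,k=1):
    im=cv2.cvtColor(c["image"],cv2.COLOR_RGB2BGR)
    if k!=1: im=cv2.resize(im,None,fx=k,fy=k,interpolation=cv2.INTER_CUBIC)
    cv2.imwrite("pics/"+n,im)
E
python3 - <<'E'
from h import *
s=read_state();print(s)
for n in ["scene","side","wrist"]:
    c=read_camera(n);save(c,n+"0.png",1.5);print(n,c["fovy"],c["cx"],c["cy"],c["shot"]);print(np.round(wfc(c,s),3))
    for t in ["jig","mat","tray","ring_holes","spanner28_grip","spanner40_grip","spanner52_grip","spanner40_pins","coil0_mid","jar_0","wash_bottle","label_tape","tweezers","marker"]:
        for d in landmark_of(t,c)[:5]:
            z={"ring_holes":.074,"coil0_mid":.032}.get(t,0.02 if "spanner" in t else 0)
            print(t,round(d["conf"],2),np.round(d["at"],1),np.round(onz(c,*d["at"],z,s),3))
E
```

```text
pics
{'time': 0.0, 'q': array([ 1.09309059e+00,  2.64755415e-01,  1.60537389e+00, -3.92676312e-06,
        1.27366987e+00, -3.69016782e-02]), 'joint_vel': array([ 1.04368795e-05,  5.97504173e-04,  3.10740194e-03,  3.05082001e-04,
       -6.09550041e-04, -2.65612970e-04]), 'joint_torque': array([-3.59966807e-04, -5.15117812e+01, -3.67305386e+01, -4.81179086e-05,
        1.30140755e-02, -1.56828509e-05]), 'tool_pos': array([0.28768059, 0.6098496 , 0.23796052]), 'tcp_rot': array([-0.68669697, -3.06505066,  0.00335279]), 'wrist_force': array([-0.66843666,  1.56974309,  0.3946341 ]), 'torque': array([ 0.0112954 , -0.04343248,  0.03178669]), 'width': 1.0021353520253624}
scene 43.07310133561043 257.7161324084297 195.71601184227004 1
[[ 0.813  0.429 -0.394  0.041]
 [-0.582  0.594 -0.555 -0.774]
 [-0.004  0.681  0.733  1.088]
 [ 0.     0.     0.     1.   ]]
jig 0.88 [240.9 215.2] [[0.54  0.016 0.   ]]
mat 0.98 [182.1 169. ] [[0.497 0.289 0.   ]]
mat 0.71 [159.4 177.9] [[0.418 0.295 0.   ]]
mat 0.57 [175.6 157.8] [[0.506 0.348 0.   ]]
mat 0.49 [277.  279.9] [[ 0.491 -0.225  0.   ]]
tray 0.66 [
[... 1202 characters left out ...]
 0.02 ]]
spanner52_grip 0.91 [253.  247.9] [[0.551 0.284 0.02 ]]
spanner40_pins 0.79 [270.7 264.9] [[0.501 0.354 0.02 ]]
marker 0.55 [321.6 217.4] [[0.372 0.073 0.   ]]
marker 0.34 [271.8 266.3] [[0.501 0.331 0.   ]]
wrist 65.70646984690485 255.79480658908568 186.00858016503219 3
[[ 0.426 -0.871 -0.244  0.226]
 [ 0.905  0.409  0.119  0.639]
 [-0.004 -0.271  0.963  0.374]
 [ 0.     0.     0.     1.   ]]
jig 0.92 [ 74.3 366.5] [[0.534 0.029 0.   ]]
tray 0.6 [ 73.2 368.1] [[0.539 0.02  0.   ]]
spanner40_grip 0.57 [137.8 347. ] [[0.497 0.276 0.02 ]]
label_tape 0.28 [135.3 346.3] [[0.509 0.252 0.   ]]
tweezers 0.6 [ 34.7 308.3] [[0.365 0.064 0.   ]]
marker 0.46 [ 36.5 306.5] [[0.362 0.074 0.   ]]
```

View pics/scene0.png

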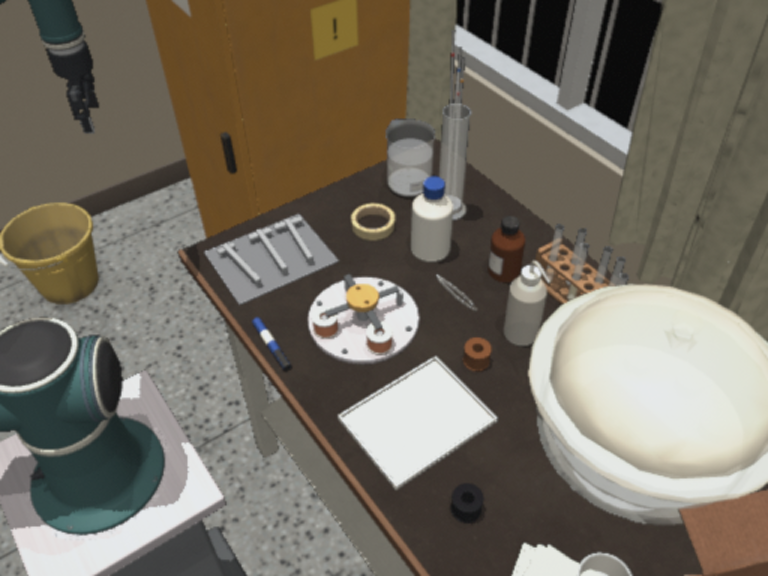

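View pics/side0.png

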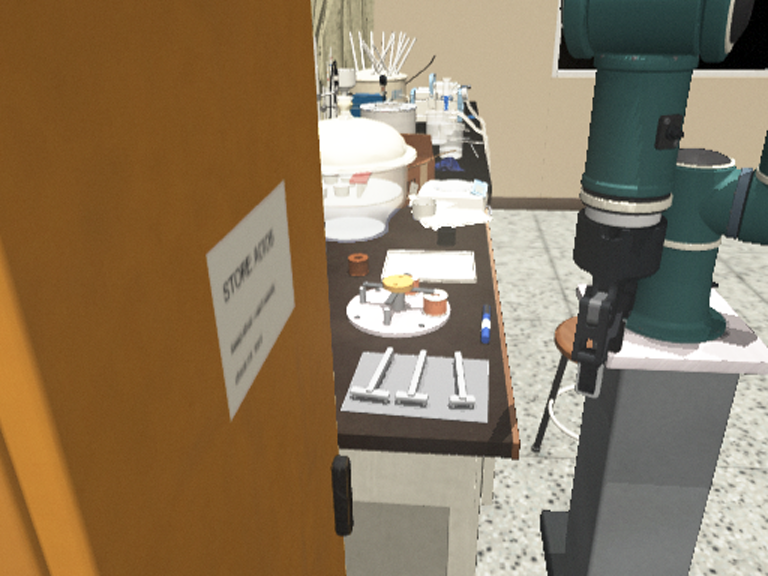

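View pics/wrist0.png

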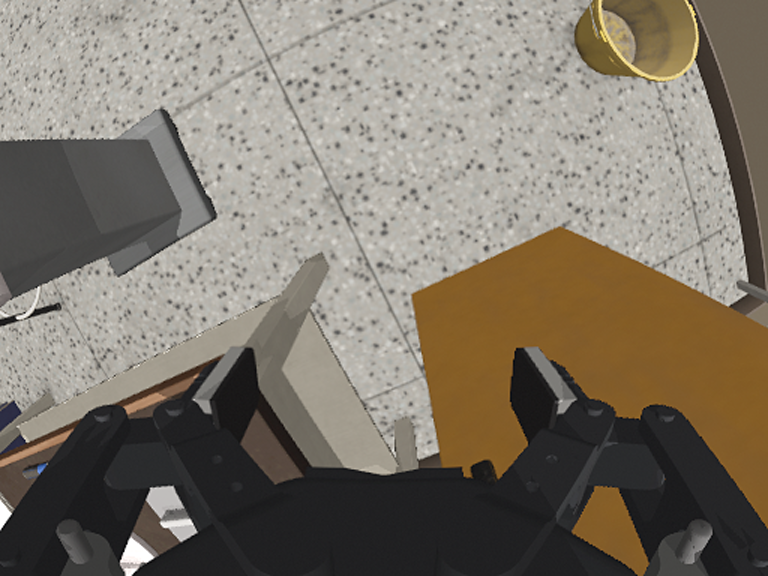

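The scene picture shows the mat with three spanners (about 240,262 / 270,250 / 300,240 px in the 1.5x picture). The jig is at 362,318 with coils at 326,325 and 379,340, and the tray is at 417,418. Black and brown decoy coils are at 467,502 and 477,353. Next I'll check the obstacles and plan a vantage point.

```bash
cat >> h.py <<'E'
def move_to(p,Rw=None,s=None):
    """slide(cm), delta_rot from current measured pose to world p, Rw"""
    s=s or read_state();T=T_tool(s)
    sl=T[:3,:3].T@(np.asarray(p)-T[:3,3])*100
    dr=np.zeros(3) if Rw is None else R.from_matrix(T[:3,:3].T@Rw).as_rotvec()
    print("slide",np.round(sl,2),"rot",np.round(dr,4),"|",np.linalg.norm(sl).round(2),np.degrees(np.linalg.norm(dr)).round(1));return sl,dr
def down(yaw):
    """tool pointing down, tool x axis at world angle yaw: x=(c,s,0), z=(0,0,-1)"""
    x=np.array([np.cos(yaw),np.sin(yaw),0]);z=np.array([0,0,-1.]);return np.stack([x,np.cross(z,x),z],1)
E
python3 - <<'E'
from h import *
s=read_state();T=T_tool(s);print(np.round(T,3))
c=read_camera("scene");P=cloud(c);m=(c["depth"]>0)
q=P[m]
for y0 in np.arange(-.5,.9,.1):
    row=""
    for x0 in np.arange(0.1,1.3,.1):
        k=(abs(q[:,0]-x0-.05)<.05)&(abs(q[:,1]-y0-.05)<.05)
        row+="%6.2f"%np.percentile(q[k,2],97) if k.sum()>3 else "   .  "
    print("%.1f"%y0,row)
p=onz(c,[60],[60],0)
c=read_camera("side");P=cloud(c);m=(c["depth"]>0);q=P[m]
print()
for y0 in np.arange(-.5,.9,.1):
    row=""
    for x0 in np.arange(0.1,1.3,.1):
        k=(abs(q[:,0]-x0-.05)<.05)&(abs(q[:,1]-y0-.05)<.05)
        row+="%6.2f"%np.percentile(q[k,2],97) if k.sum()>3 else "   .  "
    print("%.1f"%y0,row)
E
```

```text
[[-0.904  0.427  0.     0.288]
 [ 0.427  0.904 -0.     0.61 ]
 [-0.    -0.    -1.     0.239]
 [ 0.     0.     0.     1.   ]]
-0.5    .     .    0.00  0.04  0.28  0.31  0.36  0.31   .    0.30   .     .  
-0.4    .     .    0.01  0.04  0.23  0.29  0.30  0.29   .    0.51  0.27   .  
-0.3    .     .    0.01  0.01  0.01  0.04  0.21  0.16  0.16  0.59 -0.02   .  
-0.2   0.00   .    0.01  0.01  0.01  0.04  0.18  0.15  0.16  0.55  0.54   .  
-0.1   0.01 -0.79  0.00  0.02  0.07  0.02  0.01  0.15  0.09  0.01  0.18  0.18
-0.0   0.01 -0.79  0.02  0.06  0.08  0.06  0.18  0.13  0.01  0.01  0.18  0.36
0.1   0.00 -0.79  0.02  0.01  0.02  0.01  0.18  0.39  0.25  0.01  0.41  0.41
0.2  -0.79 -0.79  0.01  0.03  0.03  0.03  0.03  0.15  0.15  0.01  0.18  0.34
0.3   0.64 -0.79  0.01  0.03  0.03  0.01  0.01  0.15  0.15  0.01  0.18  0.30
0.4    .   -0.79  0.00  0.01  0.01  0.01  0.01  0.01   .    0.31  0.30  0.26
0.5    .    0.50  0.49 -0.79  0.42  0.41  0.38  0.35  0.32  0.31  0.19  0.21
0.6    .    0.49  0.34 -0.79  0.39   .     .     .     .     .     .    0.22
0.7    .   -0.79 -0.79 -0.79  0.35   .     . 
[... 491 characters left out ...]
     .  
-0.0  -0.11   .    0.01  0.05  0.07  0.04   .     .     .     .     .     .  
0.1  -0.00   .    0.01  0.01  0.01  0.00   .     .     .     .     .     .  
0.2    .     .    0.00  0.03  0.03  0.00   .     .     .     .     .     .  
0.3    .     .    0.00  0.03  0.02  0.00   .     .     .     .     .     .  
0.4    .     .   -0.00 -0.00 -0.00 -0.00   .     .     .     .     .     .  
0.5    .    0.32  0.57   .    0.57   .     .     .     .     .     .     .  
0.6    .    0.57  0.57   .    0.57   .     .     .     .     .     .     .  
0.7    .     .     .     .    0.57   .     .     .     .     .     .     .  
0.8    .     .     .     .    0.57   .     .     .     .     .     .     .
```

```bash
python3 - <<'E'
from h import *
move_to([.44,.26,.30],down(np.pi+np.arctan2(.26,.44)))
c=read_camera("wrist");print(np.round(c["hand_eye"],3))
E
```

```text
slide [-28.7  -25.21  -6.07] rot [-0.     -0.     -0.9745] | 38.68 55.8
[[ 0.001  0.963  0.271  0.068]
 [ 1.    -0.001  0.001 -0.   ]
 [ 0.001  0.271 -0.963 -0.136]
 [ 0.     0.     0.     1.   ]]
```

```bash
python3 - <<'E'
from h import *
move_to([.46,.26,.33],down(np.pi/2))
E
```

```text
slide [-30.51 -24.36  -9.07] rot [-0.    0.    1.13] | 40.08 64.7
```

Call:
play_rows:
  slide:
    - [-3,-2.4,-3]
    - [-6,-4.8,-6]
    - [-9,-7.2,-9]
    - [-12,-9.6,-9]
    - [-15,-12,-9]
    - [-18,-14.4,-9]
    - [-21,-16.8,-9]
    - [-24,-19.2,-9]
    - [-27,-21.6,-9]
    - [-30.5,-24.4,-9.1]
    - [-30.5,-24.4,-9.1]
    - [-30.5,-24.4,-9.1]
  delta_rot:
    - [0,0,0.11]
    - [0,0,0.22]
    - [0,0,0.33]
    - [0,0,0.44]
    - [0,0,0.55]
    - [0,0,0.66]
    - [0,0,0.77]
    - [0,0,0.88]
    - [0,0,1.0]
    - [0,0,1.1]
    - [0,0,1.13]
    - [0,0,1.13]

```text
time: 3.4
tool_pos: [0.4607, 0.2575, 0.3306]
tcp_rot: [2.227, 2.216, 0.001]
wrist_force: [0.2, 1.2, 0.3]
width: 1.001
```

```bash
python3 - <<'E'
from h import *
s=read_state();print(s["q"],s["tool_pos"],R.from_rotvec(s["tcp_rot"]).as_matrix()[:,0])
c=read_camera("wrist");save(c,"w1.png",1.5)
for t in ["jig","mat","ring_holes","spanner28_grip","spanner40_grip","spanner52_grip","spanner40_pins","coil0_mid","marker"]:
        for d in landmark_of(t,c)[:5]:
            z={"ring_holes":.074,"coil0_mid":.032,"spanner40_pins":.003,"mat":.003}.get(t,0.028 if "spanner" in t else 0)
            print(t,round(d["conf"],2),np.round(d["at"],1),np.round(onz(c,*d["at"],z,s),3))
E
```

```text
[ 4.62581169e-01 -6.16436579e-02  1.79415424e+00 -1.28951672e-04
  1.40849957e+00  4.67596437e-01] [0.46073956 0.25753184 0.3305818 ] [4.99440439e-03 9.99987517e-01 1.48947666e-04]
jig 0.59 [300.4 273.5] [[0.543 0.025 0.   ]]
mat 0.76 [268.6 130. ] [[0.481 0.285 0.003]]
mat 0.53 [422.6 227.5] [[0.78  0.111 0.003]]
ring_holes 0.85 [307.3 301.6] [[0.546 0.015 0.074]]
ring_holes 0.46 [294.4 320.1] [[ 0.527 -0.025  0.074]]
spanner28_grip 0.93 [226.9 133.4] [[0.419 0.283 0.028]]
spanner40_grip 0.91 [272.6 137. ] [[0.486 0.277 0.028]]
spanner52_grip 0.89 [315.3 136.9] [[0.551 0.278 0.028]]
spanner52_grip 0.31 [262.7 279.4] [[0.472 0.032 0.028]]
spanner40_pins 0.94 [277.   95.8] [[0.494 0.339 0.003]]
marker 0.24 [227.2 136.3] [[0.416 0.275 0.   ]]
```

View pics/w1.png

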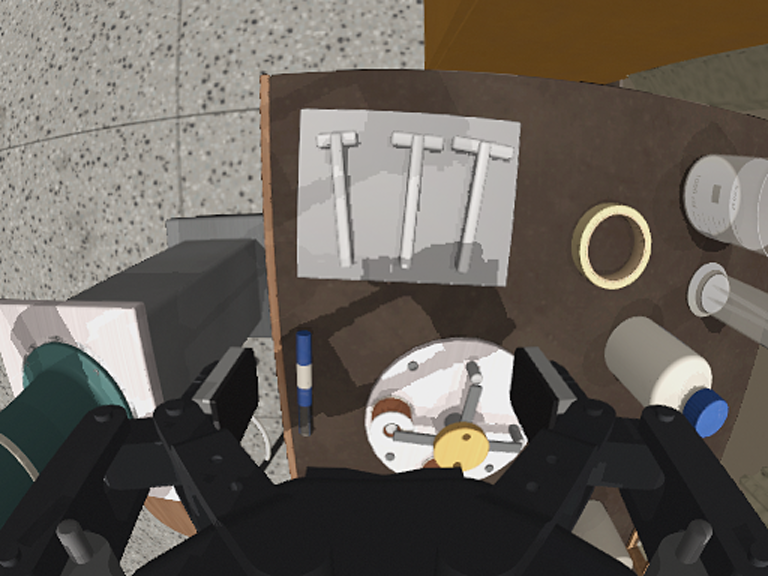

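The spanners on the mat run left to right 28, 40, 52; the head widths agree with this. The 40 is in the middle at pixels 405,200. Next I'll view the jig.

Call:
play_rows:
  slide:
    - [-4,2,0.6]
    - [-8,4,1.2]
    - [-12,6,2]
    - [-15.7,8,3]
    - [-15.7,8,3]
    - [-15.7,8,3]
  delta_rot:
    - [0,0,0]
    - [0,0,0]
    - [0,0,0]
    - [0,0,0]
    - [0,0,0]
    - [0,0,0]

```text
time: 4.4
tool_pos: [0.5401, 0.1011, 0.2987]
tcp_rot: [-2.223, -2.219, 0.004]
wrist_force: [0.1, 0.1, -0.4]
width: 1.001
```

```bash
python3 - <<'E'
from h import *
s=read_state();print(s["q"],s["tool_pos"],R.from_rotvec(s["tcp_rot"]).as_matrix()[:,0])
c=read_camera("wrist");save(c,"w2.png",1.5)
np.savez("w2.npz",image=c["image"],depth=c["depth"])
im=cv2.cvtColor(c["image"],cv2.COLOR_RGB2BGR)
uv=proj(c,[[.546,.022,.074]],s)[0].astype(int);print(uv)
a=im[max(0,uv[1]-60):uv[1]+60,uv[0]-80:uv[0]+80];cv2.imwrite("pics/w2z.png",cv2.resize(a,None,fx=5,fy=5,interpolation=cv2.INTER_CUBIC));print(max(0,uv[1]-60),uv[0]-80)
for t in ["jig","mat","tray","ring_holes","coil0_mid","marker","tweezers"]:
        for d in landmark_of(t,c)[:5]:
            z={"ring_holes":.074,"coil0_mid":.032}.get(t,0.028 if "spanner" in t else 0)
            print(t,round(d["conf"],2),np.round(d["at"],1),np.round(onz(c,*d["at"],z,s),3))
E
```

```text
[ 1.40169463e-01 -4.63331025e-03  1.79619690e+00 -7.91662731e-04
  1.35244230e+00  1.42253716e-01] [0.54013347 0.10109147 0.29874404] [ 0.00191056  0.99999756 -0.00110679]
[260 219]
159 180
jig 0.66 [262.6 198.9] [[0.55  0.025 0.   ]]
jig 0.41 [208.4 197.9] [[0.466 0.027 0.   ]]
mat 0.81 [216.2  29.7] [[0.483 0.281 0.   ]]
mat 0.26 [259.9 222. ] [[ 0.546 -0.013  0.   ]]
tray 0.7 [262.5  28.5] [[0.55  0.282 0.   ]]
tray 0.6 [233.  324.2] [[ 0.496 -0.229  0.   ]]
tray 0.47 [219.7  27.8] [[0.488 0.284 0.   ]]
ring_holes 0.95 [259.  224.5] [[0.544 0.014 0.074]]
ring_holes 0.44 [233.1 325. ] [[ 0.504 -0.163  0.074]]
coil0_mid 0.44 [263.9  27.9] [[0.551 0.274 0.032]]
marker 0.6 [142.9 173.6] [[0.361 0.066 0.   ]]
tweezers 0.58 [370.6 231.1] [[ 0.734 -0.033  0.   ]]
```

View pics/w2.png

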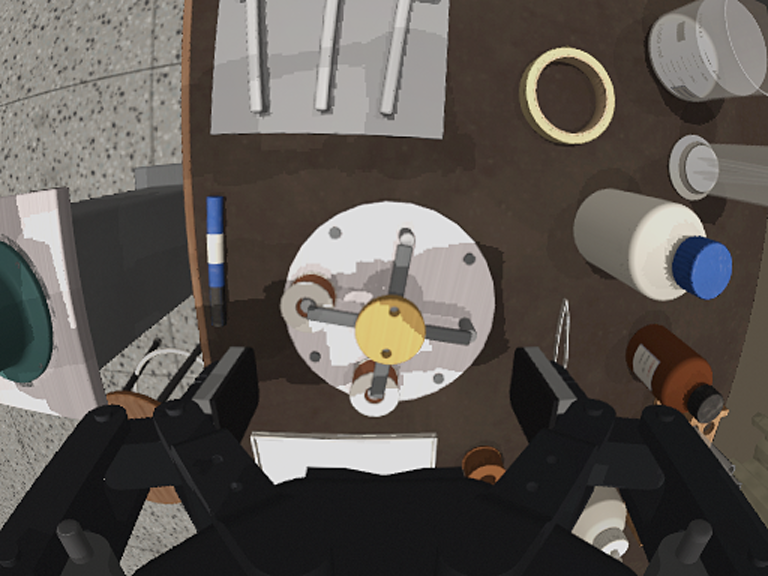

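View pics/w2z.png

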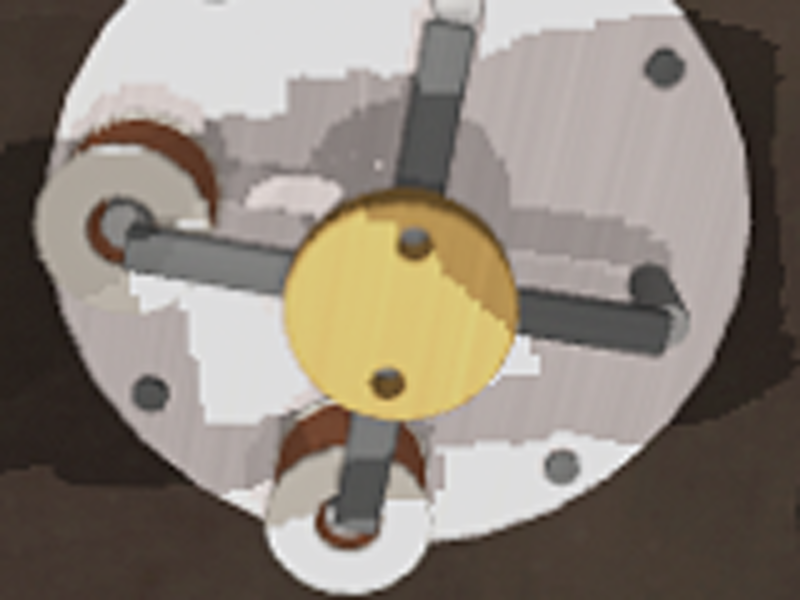

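Two coils are present, on the left post (zoom 120,225) and the front post (zoom 350,520). The ring holes are at zoom 415,242 and 388,383. Next I'll compute the ring pose.

```bash
python3 - <<'E'
from h import *
s=read_state()
c=read_camera("wrist");im=c["image"]
hsv=cv2.cvtColor(im,cv2.COLOR_RGB2HSV)
m=cv2.inRange(hsv,(18,90,60),(35,255,255));m[:150]=0;m[300:]=0;m[:,:170]=0;m[:,350:]=0
cs,_=cv2.findContours(m,0,2);k=max(cs,key=cv2.contourArea)[:,0,:]
q=onz(c,k[:,0],k[:,1],.074,s)
hull=cv2.convexHull(q[:,:2].astype(np.float32));print("ring circ",cv2.minEnclosingCircle(hull), q[:,:2].min(0),q[:,:2].max(0))
# holes refine: dark blobs within ring
h=onz(c,[180+415/5-.4,180+388/5-.4],[159+242/5-.4,159+383/5-.4],.074,s);print(h,np.linalg.norm(h[0]-h[1]),h.mean(0),np.arctan2(*(h[0]-h[1])[[1,0]]))
P=cloud(c,s)
print("ring z",np.median(P[m>0][:,2]))
# base bolt/circle: base contour by depth z ~ .012
b=((abs(P[...,2]-.012)<.005)).astype(np.uint8);q=P[b>0];q=q[(abs(q[:,0]-.546)<.13)&(abs(q[:,1]-.02)<.13)]
print(q[:,:2].min(0),q[:,:2].max(0),cv2.minEnclosingCircle(q[:,:2].astype(np.float32)))
for n in ["scene","side"]:
    c=read_camera(n);im=c["image"];save(c,n+"1.png",1.5)
    hsv=cv2.cvtColor(im,cv2.COLOR_RGB2HSV);m=cv2.inRange(hsv,(18,110,80),(32,255,255))
    uv=proj(c,[[.546,.02,.074]])[0].astype(int);mm=np.zeros_like(m);mm[uv[1]-20:uv[1]+20,uv[0]-25:uv[0]+25]=1;m=m*mm
    v,u=np.nonzero(m);q=onz(c,u,v,.074);print(n,len(u),q[:,:2].min(0),q[:,:2].max(0))
E
```

```text
ring circ ((0.5444974303245544, 0.020551981404423714), 0.0329335555434227) [ 0.51533081 -0.01153598] [0.57528631 0.05313278]
[[0.54902876 0.04220642 0.074     ]
 [0.54226796 0.00179924 0.074     ]] 0.04096887048430094 [0.54564836 0.02200283 0.074     ] 1.405015289494637
ring z 0.07558536093686069
[ 0.4381837  -0.08619323] [0.65230633 0.12596177] ((0.5447850227355957, 0.018735839053988457), 0.10835964232683182)
scene 304 [ 0.51145827 -0.01814613] [0.57440117 0.04965103]
side 89 [ 0.51449303 -0.00249376] [0.57462629 0.07939707]
```

```bash
python3 - <<'E'
from h import *
move_to([.489,.315,.2],down(1.45))
E
```

```text
slide [21.09 -4.99 10.04] rot [ 2.000e-04 -1.000e-04  1.237e-01] | 23.88 7.1
```

Call:
play_rows:
  slide:
    - [3.5,-0.8,1.5]
    - [7,-1.6,3]
    - [10.5,-2.4,4.5]
    - [14,-3.2,6]
    - [17.5,-4,8]
    - [21.1,-5,10]
    - [21.1,-5,10]
    - [21.1,-5,10]
  delta_rot:
    - [0,0,0.02]
    - [0,0,0.04]
    - [0,0,0.06]
    - [0,0,0.08]
    - [0,0,0.1]
    - [0,0,0.124]
    - [0,0,0.124]
    - [0,0,0.124]

```text
time: 5.62
tool_pos: [0.4869, 0.3164, 0.1985]
tcp_rot: [-2.347, -2.087, 0.006]
wrist_force: [0.4, -0.8, -0.3]
width: 0.998
```

```bash
cat >> h.py <<'E'
def wristshot(n,k=1.5):
    s=read_state();c=read_camera("wrist");save(c,n,k);return s,c
E
cat > span.py <<'E'
from h import *
import sys
def span(c,s,guess,zt=.028,zlo=.02,zhi=.045,rad=.1):
    """fit T: top-face points near guess -> bar axis yaw & center"""
    P=cloud(c,s).reshape(-1,3);g=np.array(guess)
    k=(P[:,2]>zlo)&(P[:,2]<zhi)&(np.linalg.norm(P[:,:2]-g,axis=1)<rad);q=P[k]
    return q
if __name__=="__main__":
    s,c=wristshot("w3.png");print(s["tool_pos"])
    for t in ["spanner40_grip","spanner40_pins","spanner28_grip","spanner52_grip"]:
        for d in landmark_of(t,c)[:3]:
            z=.003 if "pins" in t else .02
            print(t,round(d["conf"],2),np.round(d["at"],1),np.round(onz(c,*d["at"],z,s),4))
    q=span(c,s,[.487,.28]);q=q[abs(q[:,0]-.487-(q[:,1]-.28)*.12)<.035]
    print(len(q),np.median(q[:,2]),q.min(0),q.max(0))
    bar=q[(q[:,1]<.325)]
    a=np.polyfit(bar[:,1],bar[:,0],1);print("yaw",np.pi/2-np.arctan(a[0]),"x at y=.28",np.polyval(a,.28))
E
python3 span.py
```

```text
[0.48686922 0.3164371  0.19847812]
spanner40_grip 0.68 [262.1 200.4] [[0.4895 0.278  0.02  ]]
spanner40_grip 0.36 [417.8 341.4] [[ 0.7232 -0.0056  0.02  ]]
spanner40_pins 0.97 [260.2 139. ] [[0.4951 0.3443 0.003 ]]
spanner28_grip 0.84 [200.2 205. ] [[0.4191 0.2804 0.02  ]]
spanner52_grip 0.87 [313.4 196.3] [[0.5474 0.276  0.02  ]]
1782 0.028769014195259096 [0.46856556 0.21400886 0.020042  ] [0.52035502 0.35119086 0.03202036]
yaw 1.4764988593918578 x at y=.28 0.48839140547688004
```

View pics/w3.png

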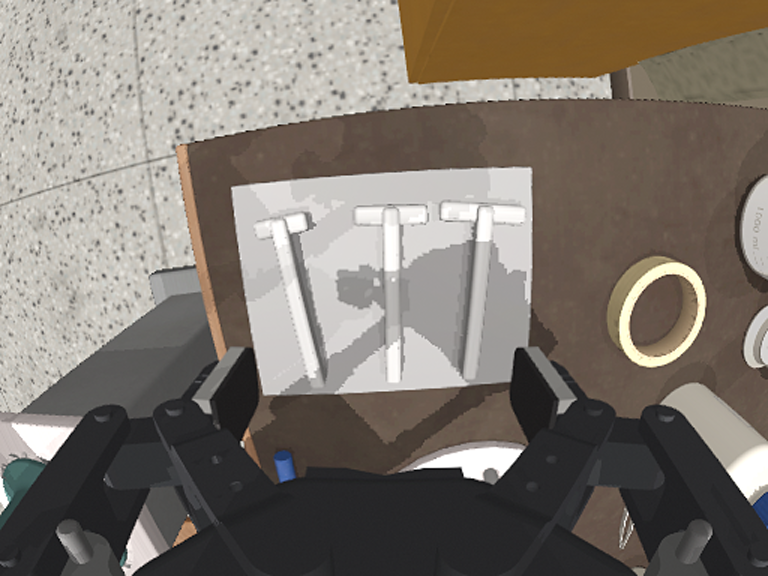

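```bash
python3 - <<'E'
from h import *
s=read_state();T=T_tool(s);print(np.arctan2(T[1,0],T[0,0]),T[2])
move_to([.4885,.281,.016],down(1.4765))
E
```

```text
1.4481915524189386 [ 0.0011      0.0020496  -0.99999729  0.20172859]
slide [-3.35  0.22 18.57] rot [ 0.0021 -0.0011 -0.0283] | 18.87 1.6
```

Call:
play_rows:
  slide:
    - [-1,0.1,3]
    - [-2,0.2,6]
    - [-3.3,0.2,9]
    - [-3.3,0.2,11]
    - [-3.3,0.2,12]
    - [-3.3,0.2,12]
    - [-3.3,0.2,12]
  delta_rot:
    - [0,0,-0.01]
    - [0,0,-0.02]
    - [0,0,-0.028]
    - [0,0,-0.028]
    - [0,0,-0.028]
    - [0,0,-0.028]
    - [0,0,-0.028]
  hand: 0.4

```text
time: 6.45
tool_pos: [0.4892, 0.2813, 0.0826]
tcp_rot: [2.324, 2.112, 0.005]
wrist_force: [-0.2, 1.1, 0.4]
width: 0.401
```

```bash
python3 - <<'E'
from h import *
for i in range(4):
    s=read_state();print(s["time"],s["tool_pos"],s["wrist_force"],s["width"]);
    c=read_camera("wrist")
save(c,"w4.png",1.5)
s=read_state();T=T_tool(s);print(np.arctan2(T[1,0],T[0,0]))
move_to([.4885,.281,.016],down(1.4765))
E
```

```text
6.45 [0.48916181 0.28133635 0.08260407] [-0.2147336   1.11474021  0.36187769] 0.4013916560644008
6.5 [0.48984455 0.2819466  0.08351649] [0.8082896  0.84445889 0.42316492] 0.402685239401402
6.55 [0.49010184 0.28228816 0.08395154] [ 0.61861572 -0.95490311  1.205333  ] 0.3999235554882137
6.6 [0.49008119 0.2824548  0.08407467] [ 0.22148877  0.55217087 -0.73131278] 0.4033412201500113
1.4763782440372506
slide [-0.18 -0.16  6.79] rot [ 0.0054 -0.0032 -0.0001] | 6.8 0.4
```

View pics/w4.png

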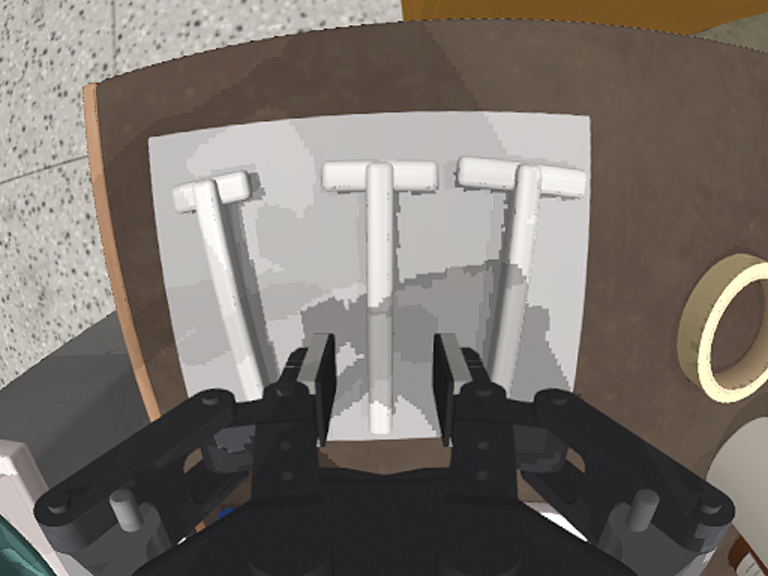

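Call:
play_rows:
  slide:
    - [-0.15,-0.15,2]
    - [-0.15,-0.15,4]
    - [-0.15,-0.15,5.5]
    - [-0.15,-0.15,6.3]
    - [-0.15,-0.15,6.6]
    - [-0.15,-0.15,6.6]
    - [-0.15,-0.15,6.6]
  delta_rot:
    - [0.0,0,0]
    - [0.0,0,0]
    - [0.0,0,0]
    - [0.004,-0.003,0]
    - [0.005,-0.003,0]
    - [0.005,-0.003,0]
    - [0.005,-0.003,0]

```text
time: 7.23
tool_pos: [0.4895, 0.2818, 0.0189]
tcp_rot: [2.323, 2.114, 0.003]
wrist_force: [-0.3, -0.9, 0.1]
width: 0.401
```

Call:
play_rows:
  slide:
    - [0,0,0]
    - [0,0,0]
    - [0,0,0]
    - [0,0,0]
    - [0,0,0]
    - [0,0,0]
  delta_rot:
    - [0,0,0]
    - [0,0,0]
    - [0,0,0]
    - [0,0,0]
    - [0,0,0]
    - [0,0,0]
  hand: 0
  force: 60

```text
time: 7.73
tool_pos: [0.4909, 0.2825, 0.0204]
tcp_rot: [2.323, 2.113, 0.008]
wrist_force: [0.2, 0.4, 6.4]
width: 0.12
```

```bash
python3 - <<'E'
from h import *
s,c=wristshot("w5.png");print(s["tool_pos"],s["wrist_force"],s["width"]);
E
```

```text
[0.49094881 0.28246506 0.02040279] [0.22984377 0.37790612 6.44104926] 0.11962534591384832
```

View pics/w5.png

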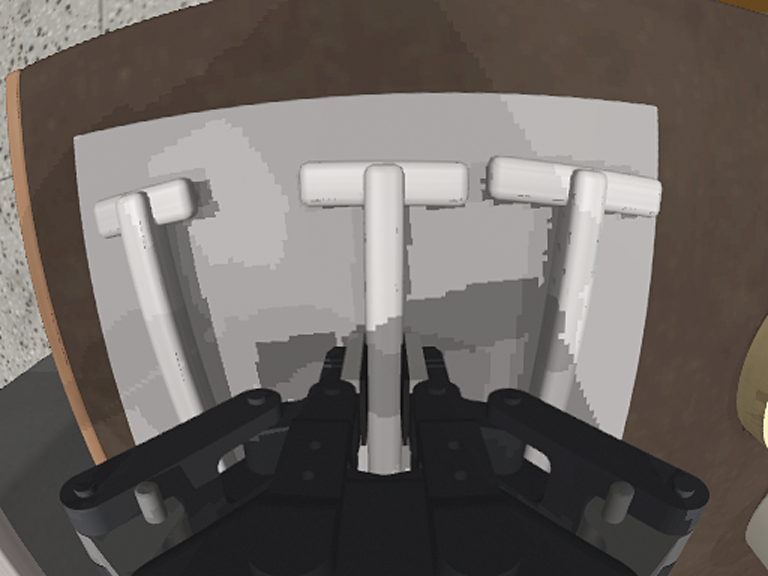

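```bash
cat > head.py <<'E'
from h import *
def headtool(c,s,show=True):
    """head centre in tool frame using depth"""
    P=cloud(c,s);T=T_tool(s);Q=(P-T[:3,3])@T[:3,:3]
    # x along tool x, look for points x in .03....09, |y|<.05, z within top-of-bar band (about -.008)
    return Q
if __name__=="__main__":
    s=read_state();c=read_camera("wrist");T=T_tool(s);Q=headtool(c,s)
    D=c["depth"]>0
    k=D&(abs(Q[...,2]+.008)<.006)&(Q[...,0]>.02)&(Q[...,0]<.09)&(abs(Q[...,1])<.034);q=Q[k]
    print("top z",np.median(q[:,2]))
    wide=q[abs(q[:,1])>.010];print("head x",wide[:,0].min(),wide[:,0].max(),"y",q[:,1].min(),q[:,1].max())
    bar=q[(q[:,0]<.05)];print("bar y",np.percentile(bar[:,1],[2,98]),np.polyfit(bar[:,0],bar[:,1],1))
    print("bar x max",q[abs(q[:,1])<.004][:,0].max())
    for t in ["spanner40_grip","spanner40_pins"]:
        for d in landmark_of(t,c)[:2]:
            z=T[2,3]+(-.0174 if "pins" in t else 0)
            w=onz(c,*d["at"],z,s)[0]; print(t,d["conf"],np.round(d["at"],1),np.round((w-T[:3,3])@T[:3,:3],4))
E
python3 head.py
```

```text
top z -0.007648336518232448
head x 0.05398415710482724 0.06628320471744246 y -0.024465597244519684 0.03399938613650592
bar y [-0.00544596  0.00592931] [-0.01149292  0.0006167 ]
bar x max 0.06640607448564267
spanner40_grip 0.61 [258.8 247.6] [-0.0032  0.002   0.    ]
spanner40_pins 0.56 [254.7 120.4] [ 0.0597 -0.0001  0.0176]
```

Call:
play_rows:
  slide:
    - [0,0,-1]
    - [0,0,-3]
    - [0,0,-6]
    - [0,0,-10]
    - [0,0,-14]
    - [0,0,-18]
    - [0,0,-18]
    - [0,0,-18]
  delta_rot:
    - [0,0,0]
    - [0,0,0]
    - [0,0,0]
    - [0,0,0]
    - [0,0,0]
    - [0,0,0]
    - [0,0,0]
    - [0,0,0]

```text
time: 8.6
tool_pos: [0.4919, 0.283, 0.2046]
tcp_rot: [2.321, 2.112, 0.019]
wrist_force: [0.1, 0.3, -1.2]
width: 0.122
```

```bash
python3 head.py; python3 - <<'E'
from h import *
s=read_state();print(s["tool_pos"],s["wrist_force"],s["torque"],s["width"])
move_to([.4165,.042,.20],down(-.166))
E
```

```text
top z -0.0076447675168872554
head x 0.05379686978901375 0.06656435798310807 y -0.02484760172556752 0.025431624879114635
bar y [-0.00560078  0.00594533] [-0.00923187  0.00051965]
bar x max 0.0664099648763502
spanner40_grip 0.62 [255.7 247.9] [-0.0033  0.0004 -0.    ]
spanner40_pins 0.78 [255.3 122.3] [0.0587 0.0002 0.0178]
[0.48853068 0.28125973 0.19838892] [ 0.5366315   0.04877329 -1.30475012] [0.00202615 0.00128519 0.01616118] 0.11962145824147799
slide [-24.5   -4.91  -0.18] rot [ 3.0000e-04 -1.5000e-03  1.6423e+00] | 24.99 94.1
```

Call:
play_rows:
  slide:
    - [-2,-0.4,0]
    - [-4,-0.8,0]
    - [-6,-1.2,0]
    - [-8.5,-1.7,0]
    - [-11,-2.2,0]
    - [-13.5,-2.7,0]
    - [-16,-3.2,0]
    - [-18,-3.6,0]
    - [-20,-4,0]
    - [-22,-4.4,0]
    - [-24.5,-4.9,-0.2]
    - [-24.5,-4.9,-0.2]
  delta_rot:
    - [0,0,0.12]
    - [0,0,0.24]
    - [0,0,0.36]
    - [0,0,0.48]
    - [0,0,0.6]
    - [0,0,0.72]
    - [0,0,0.84]
    - [0,0,0.96]
    - [0,0,1.08]
    - [0,0,1.2]
    - [0,0,1.32]
    - [0,0,1.44]

```text
time: 9.75
tool_pos: [0.4135, 0.039, 0.1974]
tcp_rot: [3.14, 0.044, -0.008]
wrist_force: [0.3, 1.2, -0.4]
width: 0.125
```

```bash
python3 - <<'E'
from h import *
s=read_state();print(s["tool_pos"],s["q"],s["width"])
move_to([.4165,.042,.20],down(-.166))
E
```

```text
[0.41347808 0.03899357 0.19743709] [ 3.52129257e-02 -2.11241991e-01  2.16960999e+00 -1.54643731e-03
  1.18831106e+00  1.57831959e+00] 0.12465603617255719
slide [ 0.31 -0.29 -0.26] rot [0.002  0.0049 0.1943] | 0.5 11.1
```

Call:
play_rows:
  slide:
    - [0.2,-0.2,-0.2]
    - [0.3,-0.3,-0.2]
    - [0.3,-0.3,-0.2]
    - [0.3,-0.3,-0.2]
  delta_rot:
    - [0,0,0.1]
    - [0,0,0.194]
    - [0,0,0.194]
    - [0,0,0.194]

```text
time: 10.08
tool_pos: [0.415, 0.042, 0.1975]
tcp_rot: [3.129, -0.256, -0.014]
wrist_force: [-0.5, 0.6, -1.3]
width: 0.12
```

```bash
cat > ring.py <<'E'
from h import *
import sys
n=sys.argv[1]
s,c=wristshot(n+".png");T=T_tool(s);print(s["tool_pos"],"yaw",np.arctan2(T[1,0],T[0,0]))
im=cv2.cvtColor(c["image"],cv2.COLOR_RGB2BGR);hsv=cv2.cvtColor(im,cv2.COLOR_BGR2HSV)
m=cv2.inRange(hsv,(18,90,50),(35,255,255))
cs,_=cv2.findContours(m,0,2)
uv=proj(c,[[.545,.0205,.074]],s)[0]
x0,y0=int(uv[0])-64,max(0,int(uv[1])-48)
a=im[y0:y0+96,max(0,x0):x0+128];cv2.imwrite("pics/"+n+"z.png",cv2.resize(a,None,fx=6,fy=6,interpolation=cv2.INTER_CUBIC));print("crop origin",x0,y0,uv)
for d in landmark_of("ring_holes",c)[:2]: print(d["conf"],d["at"],onz(c,*d["at"],.074,s))
k=max([k for k in cs if cv2.pointPolygonTest(cv2.convexHull(k),(float(uv[0]),float(uv[1])),True)>-30 and cv2.contourArea(k)>50],key=cv2.contourArea)
k=cv2.convexHull(k)[:,0,:]
q=onz(c,k[:,0],k[:,1],.074,s);print("ring",cv2.minEnclosingCircle(q[:,:2].astype(np.float32)))
mm=np.zeros_like(m);cv2.fillPoly(mm,[k],255);mm=cv2.erode(mm,np.ones((3,3)))
g=cv2.cvtColor(im,cv2.COLOR_BGR2GRAY);ins=g[mm>0];
dk=((mm>0)&(m==0)).astype(np.uint8);nn,l,st,ce=cv2.connectedComponentsWithStats(dk)
for i in range(1,nn):
    if st[i,4]>8: print("dark",st[i],ce[i],onz(c,*ce[i],.074,s))
E
python3 ring.py w6
```

```text
[0.4149933  0.04198196 0.19745751] yaw -0.16314900760463025
crop origin 190 0 [254.6023838   32.60026369]
0.81 [253.5, 34.8] [[0.54315865 0.02175745 0.074     ]]
ring ((0.5442107319831848, 0.018842043355107307), 0.03162914887070656)
dark [228  30  11   8  57] [233.22807018  33.61403509] [[0.54727594 0.03870001 0.074     ]]
dark [275  31  10   7  55] [278.90909091  34.03636364] [[5.40609885e-01 8.69958943e-05 7.40000000e-02]]
```

View pics/w6.png

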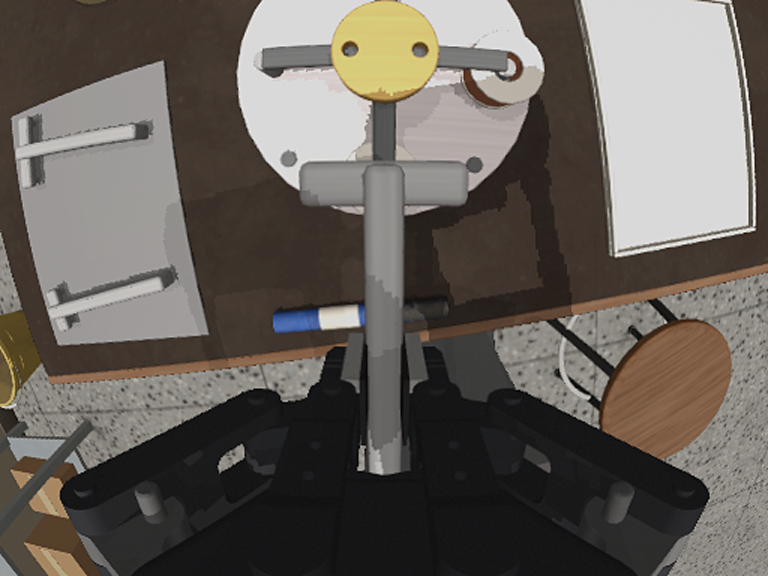

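View pics/w6z.png

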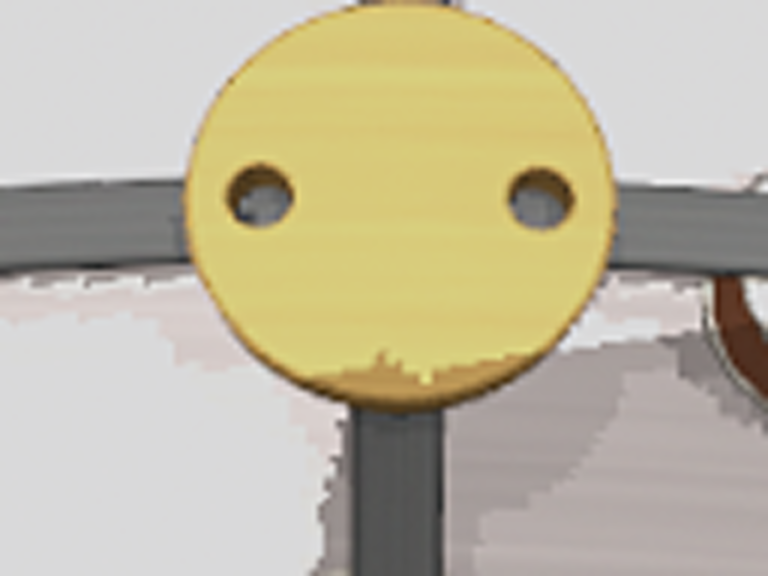

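```bash
python3 - <<'E'
from h import *
s=read_state();c=read_camera("wrist")
h=onz(c,[233,280],[32.3,32.6],.074,s);d=h[0]-h[1];print(h,np.linalg.norm(d),h.mean(0),np.arctan2(d[1],d[0])-np.pi/2)
move_to([.545-.986*.1003,.0205+.165*.1003,.15],down(-.166))
E
```

```text
[[ 0.54951376  0.03886825  0.074     ]
 [ 0.54276259 -0.00104448  0.074     ]] 0.04047967372022221 [0.54613817 0.01891189 0.074     ] -0.16756235212374793
slide [ 3.1  -0.    4.84] rot [0.0028 0.0065 0.0023] | 5.75 0.4
```

Call:
play_rows:
  slide:
    - [1,0,1.5]
    - [2,0,3]
    - [3.1,0,4.8]
    - [3.1,0,4.8]
    - [3.1,0,4.8]
    - [3.1,0,4.8]
  delta_rot:
    - [0,0,0]
    - [0.003,0.006,0]
    - [0.003,0.006,0.002]
    - [0.003,0.006,0.002]
    - [0.003,0.006,0.002]
    - [0.003,0.006,0.002]

```text
time: 10.73
tool_pos: [0.4459, 0.0372, 0.1507]
tcp_rot: [-3.131, 0.259, 0.002]
wrist_force: [0.1, 0.4, -1.6]
width: 0.119
```

```bash
python3 ring.py w7; python3 head.py
```

```text
[0.44585876 0.03715694 0.15066652] yaw -0.16502599540999027
crop origin 191 12 [255.08360768  60.7268914 ]
0.68 [256.9, 61.7] [[0.54409022 0.01935816 0.074     ]]
0.41 [347.7, 74.0] [[ 0.52707641 -0.04458279  0.074     ]]
ring ((0.5449336767196655, 0.01910964585840702), 0.031229723244905472)
dark [222  55  14  12  99] [229.2020202   61.27272727] [[0.54781562 0.03849959 0.074     ]]
dark [279  55  13  13 102] [284.48039216  61.7254902 ] [[5.41165879e-01 1.50406981e-04 7.40000000e-02]]
top z -0.007656692278111507
head x 0.05481069275989747 0.0677800325540346 y -0.024772903706859365 0.025518478017805386
bar y [-0.00536544  0.00606773] [-0.01389915  0.00082878]
bar x max 0.0674625458265958
spanner40_grip 0.76 [255.8 248.4] [-0.0025  0.0006 -0.    ]
spanner40_grip 0.41 [ 24.6 124.2] [ 6.730e-02 -1.315e-01  1.000e-04]
spanner40_pins 0.64 [256.3 119.9] [0.0611 0.0009 0.0175]
spanner40_pins 0.57 [349.3  77. ] [0.0852 0.0496 0.0175]
```

View pics/w7z.png

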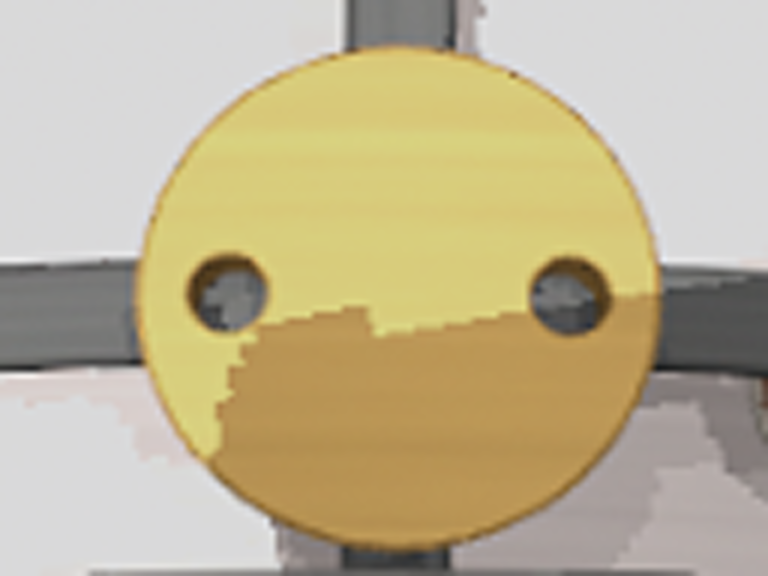

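```bash
python3 - <<'E'
from h import *
s=read_state();c=read_camera("wrist");T=T_tool(s)
h=onz(c,[228.4,285.8],[60.4,60.9],.074,s);d=h[0]-h[1];print(s["tool_pos"],T[:3,2],h.mean(0),np.linalg.norm(d),np.arctan2(d[1],d[0])-np.pi/2,np.arctan2(T[1,0],T[0,0]))
t=(h-T[:3,3])@T[:3,:3];print("holes tool",t,t.mean(0))
E
```

```text
[0.44642153 0.03711713 0.15132683] [ 1.31601986e-03  3.18582833e-04 -9.99999083e-01] [0.54596497 0.01893864 0.074     ] 0.04059419890165167 -0.1723909300028006 -0.16537660958606723
holes tool [[ 0.1012239  -0.01871223  0.07746292]
 [ 0.10093916  0.02188097  0.07744102]] [0.10108153 0.00158437 0.07745197]
```

Call:
play_rows:
  slide:
    - [1.5,0,1]
    - [3,0.04,2]
    - [4.05,0.04,3.5]
    - [4.05,0.04,4.5]
    - [4.05,0.04,5.4]
    - [4.05,0.04,5.4]
    - [4.05,0.04,5.4]
    - [4.05,0.04,5.4]
  delta_rot:
    - [0,0,0.005]
    - [0,0,0.01]
    - [0,0,0.015]
    - [0,0,0.015]
    - [0,0,0.015]
    - [0,0,0.015]
    - [0,0,0.015]
    - [0,0,0.015]

```text
time: 11.7
tool_pos: [0.486, 0.0302, 0.0976]
tcp_rot: [-3.128, 0.283, -0.002]
wrist_force: [-0.5, -0.8, -1.2]
width: 0.117
```

```bash
python3 - <<'E'
from h import *
s,c=wristshot("w8.png");T=T_tool(s);print(s["tool_pos"],np.arctan2(T[1,0],T[0,0]),s["wrist_force"])
c2=read_camera("side");uv=proj(c2,[[.545,.02,.074]])[0].astype(int);im=cv2.cvtColor(c2["image"],cv2.COLOR_RGB2BGR)
cv2.imwrite("pics/s8.png",cv2.resize(im[uv[1]-40:uv[1]+40,uv[0]-50:uv[0]+50],None,fx=7,fy=7,interpolation=cv2.INTER_CUBIC))
E
```

```text
[0.48600366 0.03017114 0.09757313] -0.18026279838081577 [-0.52018649 -0.77412606 -1.2382782 ]
```

View pics/w8.png

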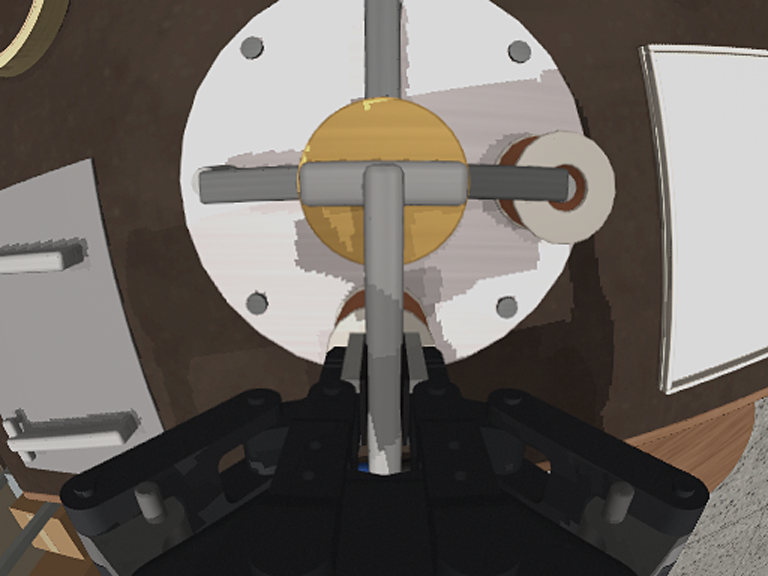

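View pics/s8.png

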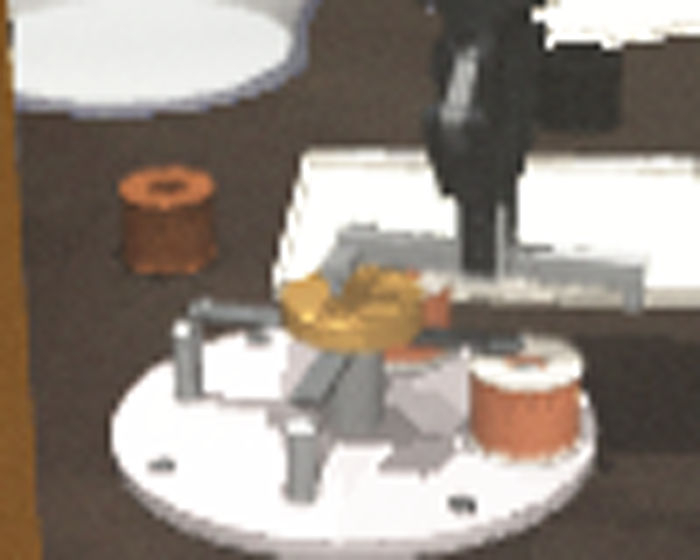

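```bash
python3 - <<'E'
from h import *
s=read_state();c=read_camera("wrist");T=T_tool(s);print(s["tool_pos"],s["wrist_force"])
hsv=cv2.cvtColor(c["image"],cv2.COLOR_RGB2HSV);m=cv2.inRange(hsv,(16,90,50),(35,255,255));m[:50]=0;m[200:]=0;m[:,:180]=0;m[:,340:]=0
v,u=np.nonzero(m);k=cv2.convexHull(np.stack([u,v],1).astype(np.int32))[:,0]
q=onz(c,k[:,0],k[:,1],.074,s);t=(q-T[:3,3])@T[:3,:3]
A=np.c_[2*t[:,:2],np.ones(len(t))];x=np.linalg.lstsq(A,(t[:,:2]**2).sum(1),rcond=None)[0];print("ring centre tool",x[:2],"r",np.sqrt(x[2]+x[:2]@x[:2]))
E
python3 head.py
```

```text
[0.48663858 0.03016012 0.09808256] [ 0.34999649 -0.20952711 -0.41098209]
ring centre tool [0.05929722 0.0003669 ] r 0.030841406476665476
top z -0.0076606221268564825
head x 0.054951614119824514 0.06775616180738062 y -0.024691318004143717 0.02542982582238176
bar y [-0.00540014  0.00605081] [-0.01138808  0.00071884]
bar x max 0.06790759400009842
spanner40_grip 0.82 [257.5 248.4] [-0.0025  0.0015 -0.    ]
spanner40_pins 0.64 [252.1 119.7] [ 0.0612 -0.0013  0.0176]
```

Call:
play_rows:
  slide:
    - [-0.1,0,0]
    - [-0.1,0,0.3]
    - [-0.1,0,0.5]
    - [-0.1,0,0.7]
    - [-0.1,0,0.9]
    - [-0.1,0,1.0]
    - [-0.1,0,1.0]
  delta_rot:
    - [0,0,0]
    - [0,0,0]
    - [0,0,0]
    - [0,0,0]
    - [0,0,0]
    - [0,0,0]
    - [0,0,0]

```text
time: 12.58
tool_pos: [0.4853, 0.0302, 0.0873]
tcp_rot: [-3.128, 0.283, -0.002]
wrist_force: [-0.2, -0.4, -1.3]
width: 0.12
```

Call:
play_rows:
  slide:
    - [0,0,0.15]
    - [0,0,0.3]
    - [0,0,0.4]
    - [0,0,0.45]
    - [0,0,0.45]
    - [0,0,0.45]
  delta_rot:
    - [0,0,0]
    - [0,0,0]
    - [0,0,0]
    - [0,0,0]
    - [0,0,0]
    - [0,0,0]

```text
time: 13.08
tool_pos: [0.4853, 0.0303, 0.0828]
tcp_rot: [-3.128, 0.283, -0.002]
wrist_force: [0.1, -0.0, -2.2]
width: 0.118
```

```bash
python3 - <<'E'
from h import *
s=read_state();T=T_tool(s);print(s["tool_pos"],np.arctan2(T[1,0],T[0,0]),s["wrist_force"],s["torque"])
c2=read_camera("side");uv=proj(c2,[[.545,.02,.074]])[0].astype(int);im=cv2.cvtColor(c2["image"],cv2.COLOR_RGB2BGR)
cv2.imwrite("pics/s9.png",cv2.resize(im[uv[1]-40:uv[1]+40,uv[0]-50:uv[0]+50],None,fx=7,fy=7,interpolation=cv2.INTER_CUBIC))
E
```

```text
[0.485342   0.03025335 0.08284019] -0.18033452147452694 [ 0.12786839 -0.01553316 -2.19959737] [ 0.00686383  0.03583873 -0.02041039]
```

View pics/s9.png

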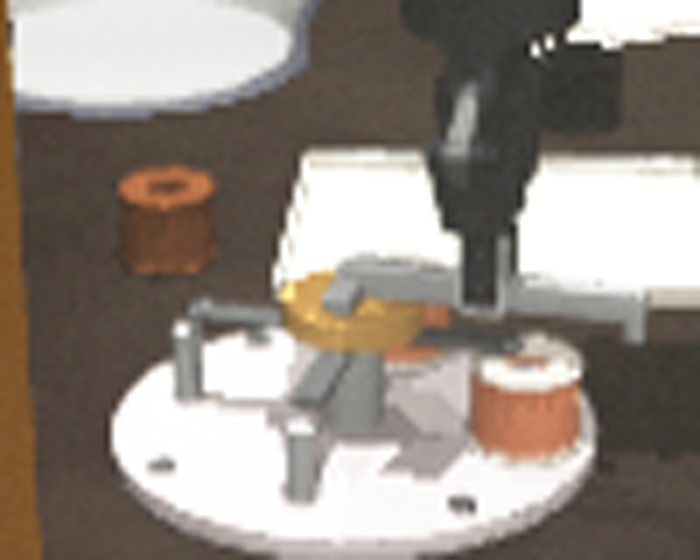

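Call:
play_rows:
  slide:
    - [0.01,0.3,0]
    - [0.03,0.6,0]
    - [0.07,0.9,0]
    - [0.12,1.2,0]
    - [0.19,1.5,0]
    - [0.27,1.79,0]
    - [0.37,2.07,0]
    - [0.48,2.36,0]
    - [0.6,2.63,0]
    - [0.74,2.9,0]
    - [0.74,2.9,0]
    - [0.74,2.9,0]
  delta_rot:
    - [0,0,-0.05]
    - [0,0,-0.1]
    - [0,0,-0.15]
    - [0,0,-0.2]
    - [0,0,-0.25]
    - [0,0,-0.3]
    - [0,0,-0.35]
    - [0,0,-0.4]
    - [0,0,-0.45]
    - [0,0,-0.5]
    - [0,0,-0.5]
    - [0,0,-0.5]

```text
time: 14.13
tool_pos: [0.4872, 0.0005, 0.0828]
tcp_rot: [-3.102, -0.497, -0.001]
wrist_force: [-0.7, 0.2, -0.2]
width: 0.123
```

```bash
python3 - <<'E'
from h import *
s,c=wristshot("w9.png");T=T_tool(s);print(s["tool_pos"],np.arctan2(T[1,0],T[0,0]),s["wrist_force"],s["torque"])
E
python3 head.py
```

```text
[4.87150346e-01 4.86425781e-04 8.27625325e-02] 0.3180476187964806 [-0.672544    0.24583382 -0.22424603] [0.10145943 0.18028796 0.06691358]
top z -0.007616158272828094
head x 0.05460917589993979 0.06724169799389738 y -0.024531314762967243 0.025651046136312413
bar y [-0.00539167  0.0061965 ] [-0.01070186  0.00084504]
bar x max 0.06758599746719668
spanner40_grip 0.92 [257.  248.6] [-0.003   0.0014 -0.    ]
spanner40_pins 0.81 [255.2 117.7] [0.0619 0.0004 0.0175]
```

View pics/w9.png

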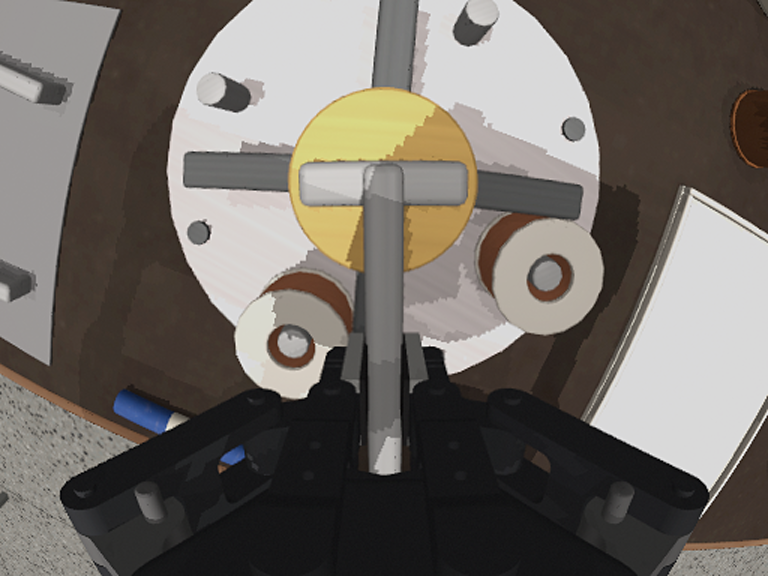

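Call:
play_rows:
  slide:
    - [0.01,0.3,0]
    - [0.03,0.6,0]
    - [0.07,0.9,0]
    - [0.12,1.2,0]
    - [0.19,1.5,0]
    - [0.27,1.79,0]
    - [0.33,1.96,0]
    - [0.33,1.96,0]
    - [0.33,1.96,0]
  delta_rot:
    - [0,0,-0.05]
    - [0,0,-0.1]
    - [0,0,-0.15]
    - [0,0,-0.2]
    - [0,0,-0.25]
    - [0,0,-0.3]
    - [0,0,-0.33]
    - [0,0,-0.33]
    - [0,0,-0.33]

```text
time: 15.08
tool_pos: [0.4965, -0.0171, 0.0828]
tcp_rot: [2.978, 1.0, 0.001]
wrist_force: [-0.4, 0.6, -1.0]
width: 0.121
```

```bash
cat > keep.py <<'E'
from h import *
import sys
s,c=wristshot(sys.argv[1]+".png");T=T_tool(s);print(s["tool_pos"],"yaw",np.arctan2(T[1,0],T[0,0]),s["wrist_force"],s["torque"])
P=cloud(c,s);q=P.reshape(-1,3);C=np.array([.5455,.0197])
r=np.linalg.norm(q[:,:2]-C,axis=1);k=(r>.035)&(r<.072)&(q[:,2]>.0535)&(q[:,2]<.063)
a=np.arctan2(*(q[k,:2]-C).T[::-1]);print("n",k.sum())
h,_=np.histogram(a,bins=72,range=(-np.pi,np.pi));print([(round(-np.pi+(i+.5)*np.pi/36,2),int(n)) for i,n in enumerate(h) if n>15])
print("mean mod 90:",np.angle(np.mean(np.exp(4j*a)))/4)
E
python3 keep.py w10
```

```text
[ 0.49647837 -0.01706086  0.08276348] yaw 0.647950571799953 [-0.38252605  0.64448673 -1.04475262] [0.07479884 0.15847882 0.04293393]
n 5883
[(-3.1, 72), (-2.75, 91), (-2.66, 198), (-2.05, 39), (-1.96, 90), (-1.88, 99), (-1.79, 61), (-1.7, 87), (-1.61, 94), (-1.53, 89), (-1.18, 144), (-1.09, 498), (-1.0, 516), (-0.92, 377), (-0.83, 19), (0.39, 106), (0.48, 437), (0.57, 436), (0.65, 369), (0.74, 47), (1.96, 56), (2.05, 445), (2.14, 517), (2.23, 461), (2.31, 94), (2.66, 25), (2.75, 78), (2.84, 80), (2.92, 84), (3.01, 63), (3.1, 87)]
mean mod 90: 0.5405714333074437
```

View pics/w10.png

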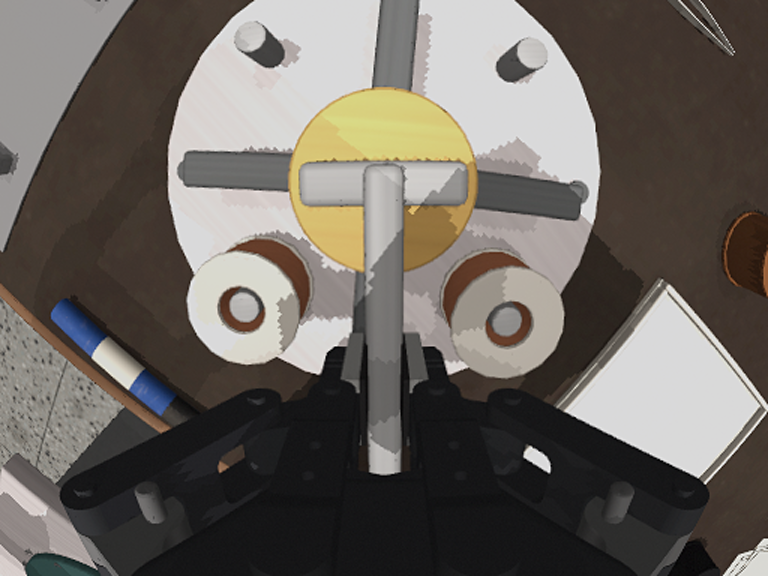

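Call:
play_rows:
  slide:
    - [0.0,0.2,0]
    - [0.02,0.36,0]
    - [0.03,0.54,0]
    - [0.03,0.54,0]
    - [0.03,0.54,0]
  delta_rot:
    - [0,0,-0.03]
    - [0,0,-0.06]
    - [0,0,-0.09]
    - [0,0,-0.09]
    - [0,0,-0.09]

```text
time: 15.55
tool_pos: [0.4993, -0.0206, 0.0826]
tcp_rot: [-2.93, -1.129, -0.0]
wrist_force: [-2.8, 3.1, 0.4]
width: 0.122
```

```bash
python3 keep.py w11
```

```text
[ 0.49934969 -0.02062109  0.08259576] yaw 0.7356069670573137 [-2.82386715  3.1082099   0.35272929] [ 0.60534302  0.43529272 -0.52675914]
n 6014
[(-3.1, 70), (-2.66, 226), (-2.57, 147), (-2.05, 44), (-1.96, 87), (-1.88, 88), (-1.79, 85), (-1.7, 90), (-1.61, 99), (-1.53, 58), (-1.18, 32), (-1.09, 325), (-1.0, 514), (-0.92, 509), (-0.83, 166), (0.48, 277), (0.57, 448), (0.65, 432), (0.74, 233), (2.05, 214), (2.14, 532), (2.23, 518), (2.31, 301), (2.4, 20), (2.66, 34), (2.75, 74), (2.84, 102), (2.92, 76), (3.01, 78), (3.1, 89)]
mean mod 90: 0.6011487767987529
```

Call:
play_rows:
  slide:
    - [0,-0.15,0]
    - [0,-0.3,0]
    - [0,-0.3,0]
    - [0,-0.3,-0.5]
    - [0,-0.3,-1]
    - [0,-0.3,-1.5]
    - [0,-0.3,-2]
    - [0,-0.3,-4]
    - [0,-0.3,-7]
    - [0,-0.3,-10]
    - [0,-0.3,-10]
    - [0,-0.3,-10]
  delta_rot:
    - [0,0,0.03]
    - [0,0,0.05]
    - [0,0,0.05]
    - [0,0,0.05]
    - [0,0,0.05]
    - [0,0,0.05]
    - [0,0,0.05]
    - [0,0,0.05]
    - [0,0,0.05]
    - [0,0,0.05]
    - [0,0,0.05]
    - [0,0,0.05]

```text
time: 16.6
tool_pos: [0.4995, -0.0189, 0.1857]
tcp_rot: [2.957, 1.056, 0.009]
wrist_force: [-0.2, -0.4, -1.9]
width: 0.115
```

```bash
python3 keep.py w12; python3 head.py; python3 - <<'E'
from h import *
# target: original spot on mat
move_to([.489,.281,.19],down(1.4765))
E
```

```text
[ 0.49950187 -0.01885816  0.1857387 ] yaw 0.6861103227199866 [-0.18974435 -0.35797818 -1.87858899] [0.04968008 0.04644774 0.01952952]
n 1970
[(-3.1, 32), (-2.66, 25), (-2.05, 17), (-1.96, 40), (-1.88, 52), (-1.79, 44), (-1.7, 52), (-1.61, 50), (-1.53, 37), (-1.09, 60), (-1.0, 127), (-0.92, 124), (-0.83, 21), (0.48, 121), (0.57, 216), (0.65, 217), (0.74, 60), (2.05, 77), (2.14, 159), (2.23, 152), (2.31, 61), (2.75, 21), (2.84, 36), (2.92, 37), (3.01, 32), (3.1, 51)]
mean mod 90: 0.5912053439548084
top z -0.0076447897764201685
head x 0.054288047364613665 0.06694273733629524 y -0.024608019795876006 0.025679467758849113
bar y [-0.00531804  0.00620759] [-0.009967    0.00081591]
bar x max 0.06688045745374567
spanner40_grip 0.61 [260.7 248.1] [-0.003   0.0033 -0.    ]
spanner40_grip 0.58 [488.9 103.5] [0.079  0.1337 0.0003]
spanner40_pins 0.79 [254.1 119.3] [ 0.0608 -0.0001  0.0175]
spanner40_pins 0.34 [131.5 204.2] [ 0.0142 -0.0715  0.0174]
slide [ 18.42 -23.62  -0.86] rot [-3.500e-03  4.000e-04 -7.904e-01] | 29.97 45.3
```

View pics/w12.png

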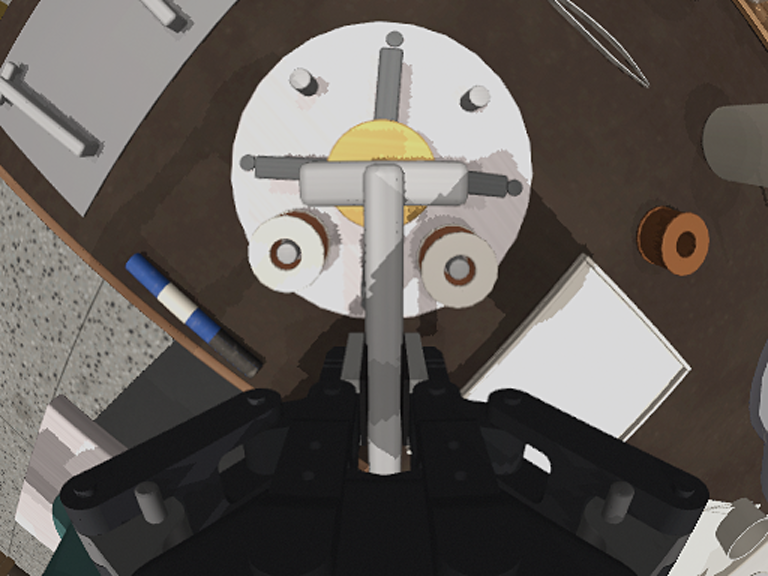

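Call:
play_rows:
  slide:
    - [2,-2.6,0]
    - [4,-5.2,0]
    - [6.1,-7.8,0]
    - [8.2,-10.4,0]
    - [10.3,-13,0]
    - [12.3,-15.7,0]
    - [14.4,-18.4,0]
    - [16.4,-21,0]
    - [18.4,-23.6,-0.5]
    - [18.4,-23.6,-0.5]
    - [18.4,-23.6,-0.5]
    - [18.4,-23.6,-0.5]
  delta_rot:
    - [0,0,-0.08]
    - [0,0,-0.16]
    - [0,0,-0.24]
    - [0,0,-0.32]
    - [0,0,-0.4]
    - [0,0,-0.48]
    - [0,0,-0.56]
    - [0,0,-0.64]
    - [0,0,-0.72]
    - [0,0,-0.79]
    - [0,0,-0.79]
    - [0,0,-0.79]

```text
time: 17.8
tool_pos: [0.4879, 0.2803, 0.1846]
tcp_rot: [-2.323, -2.11, 0.008]
wrist_force: [-0.4, -0.6, -2.4]
width: 0.118
```

```bash
python3 - <<'E'
from h import *
s,c=wristshot("w13.png");print(s["tool_pos"])
move_to([.488,.281,.0204],down(1.4765))
E
```

```text
[0.48785598 0.28034108 0.18461964]
slide [ 0.13  0.08 16.44] rot [-0.0056  0.001  -0.0025] | 16.44 0.4
```

View pics/w13.png

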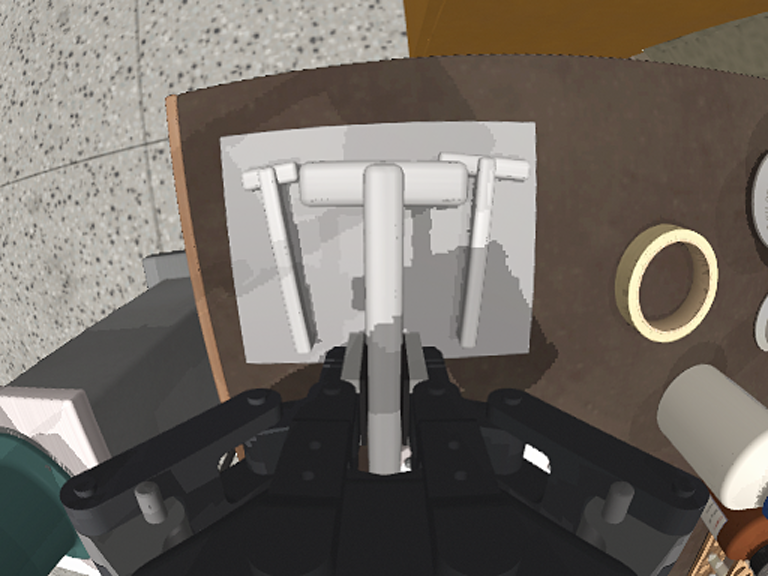

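Call:
play_rows:
  slide:
    - [0.1,-0.1,4]
    - [0.1,-0.1,8]
    - [0.1,-0.1,11.5]
    - [0.1,-0.1,14]
    - [0.1,-0.1,15.3]
    - [0.1,-0.1,15.9]
    - [0.1,-0.1,16.2]
    - [0.1,-0.1,16.3]
    - [0.1,-0.1,16.3]
    - [0.1,-0.1,16.3]
  delta_rot:
    - [0,0,0]
    - [-0.005,0,0]
    - [-0.005,0.001,0]
    - [-0.005,0.001,0]
    - [-0.005,0.001,0]
    - [-0.005,0.001,0]
    - [-0.005,0.001,0]
    - [-0.005,0.001,0]
    - [-0.005,0.001,0]
    - [-0.005,0.001,0]

```text
time: 18.68
tool_pos: [0.4878, 0.2815, 0.0237]
tcp_rot: [2.326, 2.111, 0.005]
wrist_force: [-0.4, 0.6, -1.5]
width: 0.121
```

Call:
play_rows:
  slide:
    - [0,0,0.1]
    - [0,0,0.2]
    - [0,0,0.3]
    - [0,0,0.3]
  delta_rot:
    - [0,0,0]
    - [0,0,0]
    - [0,0,0]
    - [0,0,0]

```text
time: 19.02
tool_pos: [0.4878, 0.2817, 0.0209]
tcp_rot: [2.326, 2.111, 0.005]
wrist_force: [-0.2, 0.5, -1.2]
width: 0.122
```

Call:
play_rows:
  slide:
    - [0,0,0.05]
    - [0,0,0.1]
    - [0,0,0.1]
  delta_rot:
    - [0,0,0]
    - [0,0,0]
    - [0,0,0]

```text
time: 19.27
tool_pos: [0.4878, 0.2817, 0.0204]
tcp_rot: [2.326, 2.111, 0.005]
wrist_force: [-1.9, -1.2, 3.8]
width: 0.12
```

Call:
play_rows:
  slide:
    - [0,0,0]
    - [0,0,0]
    - [0,0,0]
    - [0,0,0]
    - [0,0,-1]
    - [0,0,-3]
    - [0,0,-7]
    - [0,0,-11]
    - [0,0,-15]
    - [0,0,-19]
    - [0,0,-19]
  delta_rot:
    - [0,0,0]
    - [0,0,0]
    - [0,0,0]
    - [0,0,0]
    - [0,0,0]
    - [0,0,0]
    - [0,0,0]
    - [0,0,0]
    - [0,0,0]
    - [0,0,0]
    - [0,0,0]
  hand: 0.35

```text
time: 20.18
tool_pos: [0.4925, 0.2841, 0.2217]
tcp_rot: [2.323, 2.108, 0.031]
wrist_force: [0.7, 0.5, 1.5]
width: 0.352
```

```bash
python3 - <<'E'
from h import *
s,c=wristshot("w14.png");print(s["tool_pos"],s["q"])
# tray from scene cam: corners
c=read_camera("scene");
hsv=cv2.cvtColor(c["image"],cv2.COLOR_RGB2HSV);m=cv2.inRange(hsv,(0,0,170),(180,40,255));
n,l,st,ce=cv2.connectedComponentsWithStats(m)
uv=proj(c,[[.495,-.225,.004]])[0].astype(int);i=l[uv[1],uv[0]];k=cv2.findContours((l==i).astype(np.uint8),0,2)[0][0]
print(st[i]);q=onz(c,k[:,0,0],k[:,0,1],.008);r=cv2.minAreaRect(q[:,:2].astype(np.float32));print(r,cv2.boxPoints(r))
d=landmark_of("tray",c);print([(x["conf"],onz(c,*x["at"],0)) for x in d])
# coil positions from scene: white flange tops at z .052
for d in landmark_of("coil0_mid",c): print(d["conf"],d["at"],onz(c,*d["at"],.032))
C=np.array([.5455,.0197])
E
```

```text
[0.49245531 0.28408609 0.22172537] [4.79230878e-01 6.22506150e-02 1.86984274e+00 3.62120619e-04
 1.18898317e+00 5.75917126e-01]
[ 226  238  105   86 4591]
((0.49307331442832947, -0.22389310598373413), (0.21913214027881622, 0.1711723655462265), 0.8375163078308105) [[ 0.38226795 -0.13991758]
 [ 0.38476998 -0.31107166]
 [ 0.6038787  -0.30786863]
 [ 0.60137665 -0.13671455]]
[(0.64, array([[ 0.48953771, -0.22913382,  0.        ]])), (0.6, array([[0.79134934, 0.11412224, 0.        ]]))]
```

View pics/w14.png

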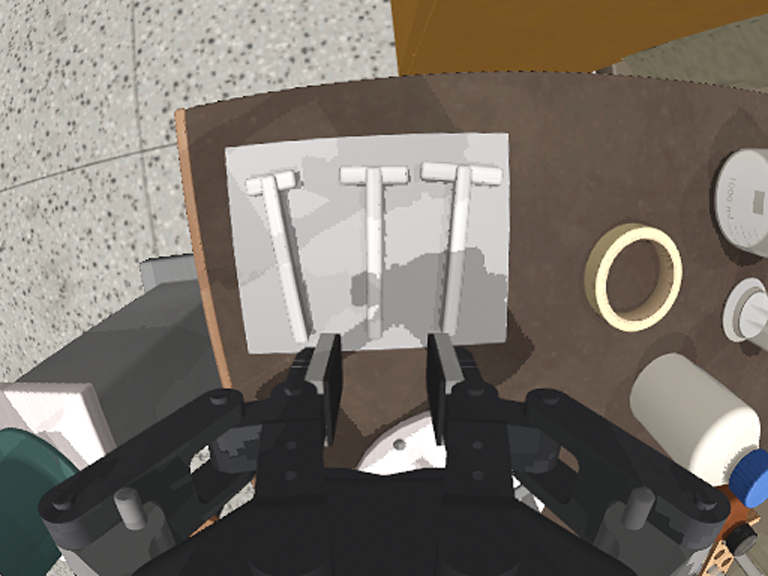

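```bash
python3 - <<'E'
from h import *
move_to([.530,-.02,.2],down(1.39))
E
```

```text
slide [-29.55   7.22   0.97] rot [ 0.0015 -0.0014  0.0839] | 30.43 4.8
```

Call:
play_rows:
  slide:
    - [-3.7,0.9,0.1]
    - [-7.4,1.8,0.2]
    - [-11.1,2.7,0.4]
    - [-14.8,3.6,0.5]
    - [-18.5,4.5,0.6]
    - [-22.2,5.4,0.7]
    - [-25.9,6.3,0.8]
    - [-29.5,7.2,1]
    - [-29.5,7.2,1]
    - [-29.5,7.2,1]
    - [-29.5,7.2,1]
  delta_rot:
    - [0,0,0.01]
    - [0,0,0.02]
    - [0,0,0.03]
    - [0,0,0.04]
    - [0,0,0.05]
    - [0,0,0.06]
    - [0,0,0.07]
    - [0,0,0.084]
    - [0,0,0.084]
    - [0,0,0.084]
    - [0,0,0.084]
  hand: 0.7

```text
time: 21.3
tool_pos: [0.5285, -0.0194, 0.1977]
tcp_rot: [-2.412, -2.008, 0.001]
wrist_force: [-0.3, 0.7, 0.4]
width: 0.699
```

```bash
cat > coil.py <<'E'
from h import *
import sys
s,c=wristshot(sys.argv[1]+".png");T=T_tool(s);print(s["tool_pos"],"yaw",np.arctan2(T[1,0],T[0,0]))
P=cloud(c,s)
zt=float(sys.argv[4]) if len(sys.argv)>4 else .052
g=np.array([float(sys.argv[2]),float(sys.argv[3])])
hsv=cv2.cvtColor(c["image"],cv2.COLOR_RGB2HSV)
k=(abs(P[...,2]-zt)<.0035)&(np.linalg.norm(P[...,:2]-g,axis=2)<.04)&(hsv[...,1]<45)
v,u=np.nonzero(k);h=cv2.convexHull(np.stack([u,v],1).astype(np.int32))[:,0];q=onz(c,h[:,0],h[:,1],zt,s)
A=np.c_[2*q[:,:2],np.ones(len(q))];x=np.linalg.lstsq(A,(q[:,:2]**2).sum(1),rcond=None)[0]
print(k.sum(),"coil centre",x[:2],"r",np.sqrt(x[2]+x[:2]@x[:2]),"z",np.median(P[k][:,2]))
E
python3 coil.py w15 .5315 -.057; python3 coil.py w15b .4688 .0337;
```

```text
[ 0.5285174  -0.01935964  0.19767237] yaw 1.3887649476720365
1546 coil centre [ 0.52968292 -0.05754047] r 0.024690303095153097 z 0.05332132576239823
[ 0.52877808 -0.01873334  0.19811365] yaw 1.3902352900832993
1717 coil centre [0.46843554 0.03412   ] r 0.02472611158460136 z 0.053283664449884416
```

View pics/w15.png

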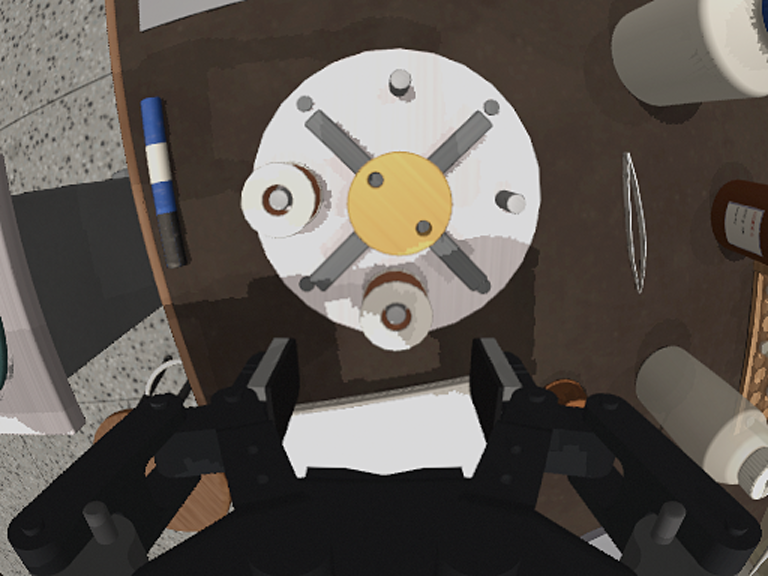

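```bash
python3 - <<'E'
from h import *
move_to([.5297,-.0575,.11],down(1.39))
E
```

```text
slide [-3.85  0.77  8.84] rot [-0.0009 -0.0017  0.0011] | 9.68 0.1
```

Call:
play_rows:
  slide:
    - [-1.5,0.3,2]
    - [-3,0.6,4.5]
    - [-3.85,0.77,7]
    - [-3.85,0.77,8.8]
    - [-3.85,0.77,8.8]
    - [-3.85,0.77,8.8]
    - [-3.85,0.77,8.8]
  delta_rot:
    - [0,0,0]
    - [0,0,0]
    - [0,0,0]
    - [0,0,0]
    - [0,0,0]
    - [0,0,0]
    - [0,0,0]

```text
time: 21.98
tool_pos: [0.5305, -0.0565, 0.1115]
tcp_rot: [-2.409, -2.015, -0.003]
wrist_force: [-0.4, 0.2, 0.3]
width: 0.699
```

```bash
python3 coil.py w16 .53 -.0575; python3 - <<'E'
from h import *
move_to([.5297,-.0575,.027],down(1.39))
E
```

```text
[ 0.53047859 -0.05648459  0.11151137] yaw 1.3928808860857085
3267 coil centre [ 0.52981554 -0.05742469] r 0.024656701164465358 z 0.05334900111327914
slide [-0.12 -0.13  8.51] rot [ 0.0018 -0.0019  0.0027] | 8.51 0.2
```

View pics/w16.png

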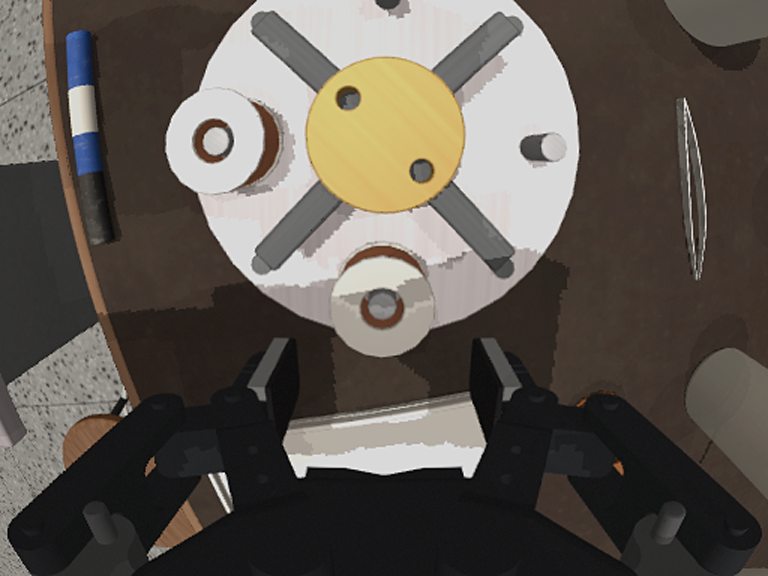

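Call:
play_rows:
  slide:
    - [-0.12,-0.12,2]
    - [-0.12,-0.12,4]
    - [-0.12,-0.12,5.5]
    - [-0.12,-0.12,7]
    - [-0.12,-0.12,8]
    - [-0.12,-0.12,8.4]
    - [-0.12,-0.12,8.4]
    - [-0.12,-0.12,8.4]
  delta_rot:
    - [0,0,0]
    - [0,0,0]
    - [0,0,0]
    - [0,0,0]
    - [0,0,0]
    - [0,0,0]
    - [0,0,0]
    - [0,0,0]

```text
time: 22.7
tool_pos: [0.5307, -0.0575, 0.029]
tcp_rot: [2.409, 2.015, 0.006]
wrist_force: [-0.7, 0.8, -0.6]
width: 0.693
```

Call:
play_rows:
  slide:
    - [0,0,0]
    - [0,0,0]
    - [0,0,0]
    - [0,0,0]
    - [0,0,0]
    - [0,0,0]
  delta_rot:
    - [0,0,0]
    - [0,0,0]
    - [0,0,0]
    - [0,0,0]
    - [0,0,0]
    - [0,0,0]
  hand: 0
  force: 40

```text
time: 23.2
tool_pos: [0.5321, -0.0577, 0.0302]
tcp_rot: [2.407, 2.013, 0.009]
wrist_force: [0.8, 0.6, 6.3]
width: 0.568
```

```bash
python3 coil.py w17 .53 -.0575
```

```text
[ 0.53206    -0.05769521  0.03024823] yaw 1.3928997753831769
8044 coil centre [ 0.53345053 -0.05658091] r 0.029505390078410885 z 0.05312512652667499
```

View pics/w17.png

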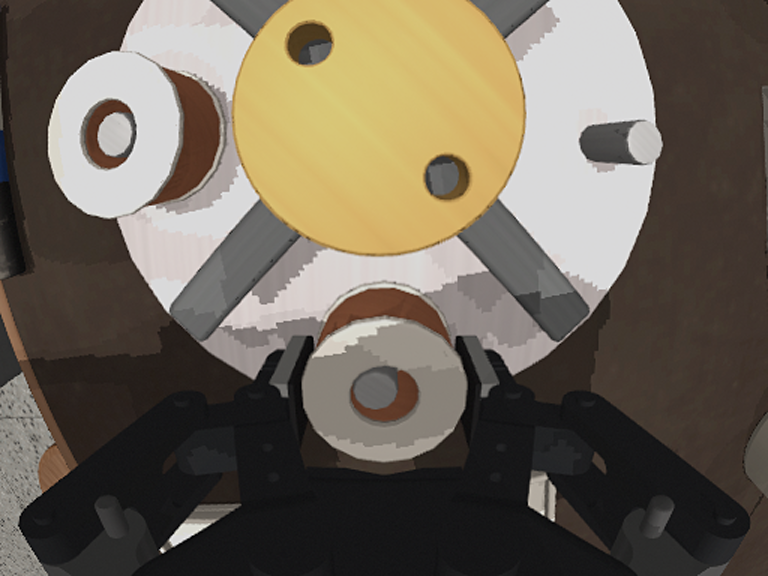

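Call:
play_rows:
  slide:
    - [0,0,-0.5]
    - [0,0,-1.5]
    - [0,0,-2.5]
    - [0,0,-3.5]
    - [0,0,-4.5]
    - [0,0,-6]
    - [0,0,-8]
    - [0,0,-10]
    - [0,0,-10]
    - [0,0,-10]
  delta_rot:
    - [0,0,0]
    - [0,0,0]
    - [0,0,0]
    - [0,0,0]
    - [0,0,0]
    - [0,0,0]
    - [0,0,0]
    - [0,0,0]
    - [0,0,0]
    - [0,0,0]

```text
time: 24.08
tool_pos: [0.5328, -0.058, 0.1322]
tcp_rot: [2.405, 2.011, 0.013]
wrist_force: [0.4, 0.7, -1.7]
width: 0.566
```

```bash
python3 - <<'E'
from h import *
s,c=wristshot("w18.png");print(s["tool_pos"],s["wrist_force"],s["width"])
move_to([.543,-.223,.11],down(1.57))
move_to([.543,-.223,.11],down(1.3929))
E
```

```text
[ 0.5328453  -0.05801071  0.13220818] [ 0.43399973  0.69239544 -1.67980019] 0.5663361582256493
slide [-16.06   4.04   2.05] rot [ 0.0072 -0.0015 -0.1771] | 16.69 10.2
slide [-16.06   4.04   2.05] rot [ 0.0071 -0.0021 -0.    ] | 16.69 0.4
```

View pics/w18.png

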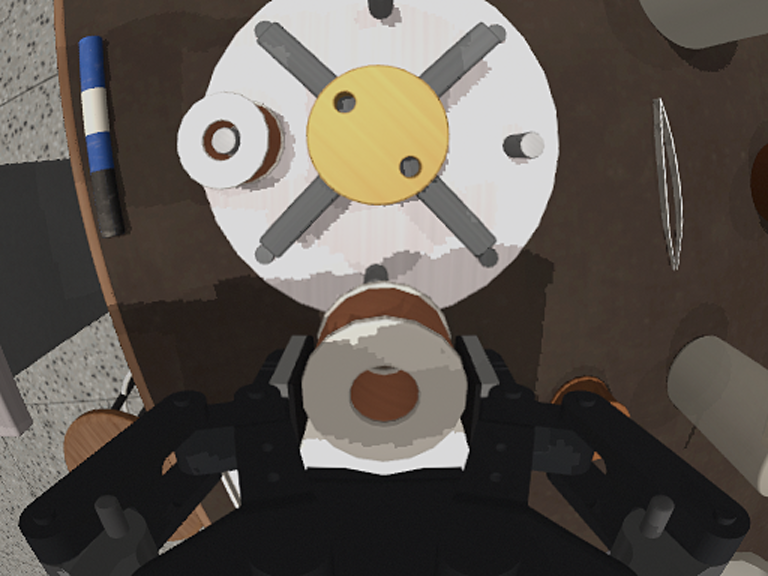

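Call:
play_rows:
  slide:
    - [-3.2,0.8,0]
    - [-6.4,1.6,0]
    - [-9.6,2.4,0]
    - [-12.8,3.2,0.5]
    - [-16,4,2]
    - [-16,4,4]
    - [-16,4,6]
    - [-16,4,8]
    - [-16,4,8]
    - [-16,4,8]
  delta_rot:
    - [0,0,-0.05]
    - [0,0,-0.1]
    - [0,0,-0.15]
    - [0.007,-0.002,-0.177]
    - [0.007,-0.002,-0.177]
    - [0.007,-0.002,-0.177]
    - [0.007,-0.002,-0.177]
    - [0.007,-0.002,-0.177]
    - [0.007,-0.002,-0.177]
    - [0.007,-0.002,-0.177]

```text
time: 24.97
tool_pos: [0.5405, -0.2212, 0.0475]
tcp_rot: [-2.219, -2.216, 0.004]
wrist_force: [1.0, -0.4, -1.3]
width: 0.567
```

```bash
python3 - <<'E'
from h import *
s,c=wristshot("w19.png");print(s["tool_pos"],s["wrist_force"],s["width"])
move_to([.543,-.223,.0222],down(1.57))
E
```

```text
[ 0.54048535 -0.22120607  0.04751518] [ 1.01057992 -0.35068444 -1.31239895] 0.5674456092060052
slide [-0.12  0.09  2.72] rot [-0.0024 -0.0006 -0.    ] | 2.72 0.1
```

View pics/w19.png

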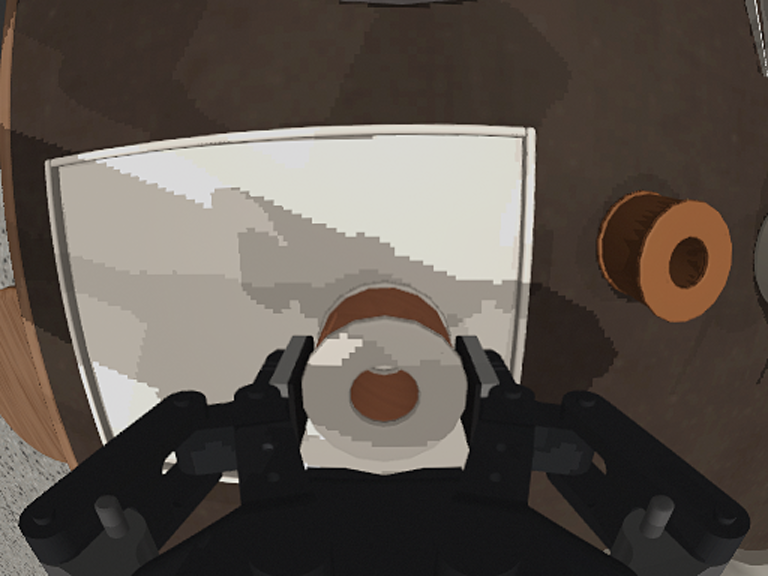

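Call:
play_rows:
  slide:
    - [0,0,0.8]
    - [0,0,1.6]
    - [0,0,2.1]
    - [0,0,2.3]
    - [0,0,2.4]
    - [0,0,2.4]
  delta_rot:
    - [0,0,0]
    - [0,0,0]
    - [0,0,0]
    - [0,0,0]
    - [0,0,0]
    - [0,0,0]

```text
time: 25.52
tool_pos: [0.542, -0.2217, 0.0252]
tcp_rot: [-2.221, -2.219, 0.002]
wrist_force: [-0.7, -0.2, -1.2]
width: 0.568
```

Call:
play_rows:
  slide:
    - [0,0,0.1]
    - [0,0,0.2]
    - [0,0,0.3]
    - [0,0,0.35]
    - [0,0,0.35]
  delta_rot:
    - [0,0,0]
    - [0,0,0]
    - [0,0,0]
    - [0,0,0]
    - [0,0,0]

```text
time: 25.93
tool_pos: [0.5424, -0.2218, 0.0224]
tcp_rot: [-2.221, -2.219, 0.002]
wrist_force: [-1.0, 0.0, 3.8]
width: 0.569
```

Contact felt. Now open the hand to 0.7 and rise.

Call:
play_rows:
  slide:
    - [0,0,0]
    - [0,0,0]
    - [0,0,0]
    - [0,0,0]
    - [0,0,-1]
    - [0,0,-3]
    - [0,0,-6]
    - [0,0,-10]
    - [0,0,-14]
    - [0,0,-18]
    - [0,0,-18]
  delta_rot:
    - [0,0,0]
    - [0,0,0]
    - [0,0,0]
    - [0,0,0]
    - [0,0,0]
    - [0,0,0]
    - [0,0,0]
    - [0,0,0]
    - [0,0,0]
    - [0,0,0]
    - [0,0,0]
  hand: 0.7

```text
time: 26.85
tool_pos: [0.548, -0.2243, 0.2138]
tcp_rot: [2.212, 2.21, 0.008]
wrist_force: [1.2, -0.4, 1.0]
width: 0.701
```

```bash
python3 coil.py w20 .543 -.223 .044; python3 - <<'E'
from h import *
move_to([.44,.045,.2],down(-.18))
move_to([.475,.033,.2],down(-.18+np.pi))
E
```

```text
[ 0.54804434 -0.22428808  0.21376874] yaw 1.570111591738785
1419 coil centre [ 0.54229771 -0.22241736] r 0.02480602275975226 z 0.045487471538634805
slide [ 26.86 -10.69   0.76] rot [ 0.0115 -0.0049  1.7501] | 28.92 100.3
slide [25.66 -7.19  0.8 ] rot [ 0.0047  0.011  -1.3915] | 26.66 79.7
```

View pics/w20.png

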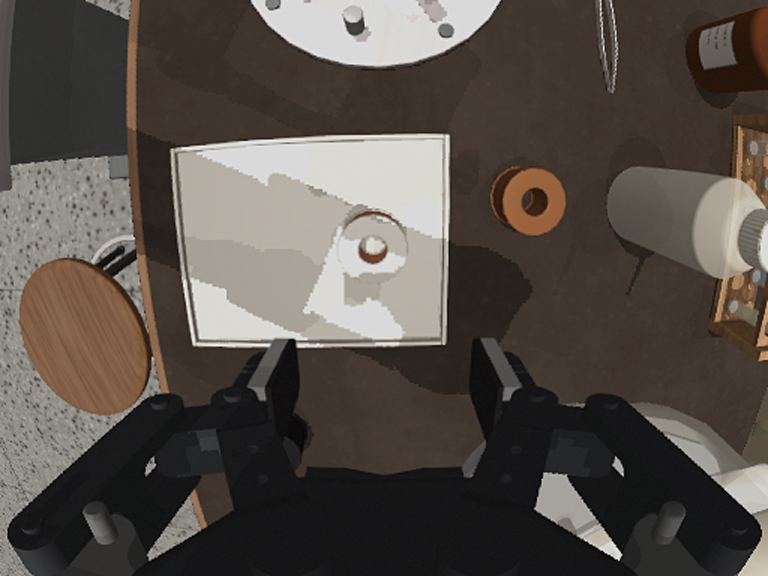

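Call:
play_rows:
  slide:
    - [2,-0.6,0]
    - [4.2,-1.2,0]
    - [6.4,-1.8,0]
    - [8.6,-2.4,0]
    - [10.8,-3,0]
    - [13,-3.6,0]
    - [15.2,-4.3,0.2]
    - [17.4,-4.9,0.4]
    - [19.6,-5.5,0.6]
    - [21.8,-6.1,0.8]
    - [24,-6.7,0.8]
    - [25.6,-7.2,0.8]
  delta_rot:
    - [0,0,-0.115]
    - [0,0,-0.23]
    - [0,0,-0.345]
    - [0,0,-0.46]
    - [0,0,-0.575]
    - [0,0,-0.69]
    - [0,0,-0.805]
    - [0,0,-0.92]
    - [0,0,-1.035]
    - [0,0,-1.15]
    - [0,0,-1.27]
    - [0,0,-1.39]

```text
time: 27.9
tool_pos: [0.4732, 0.0338, 0.1989]
tcp_rot: [0.274, 3.122, -0.006]
wrist_force: [0.0, 0.1, 0.3]
width: 0.693
```

```bash
python3 coil.py w21 .4684 .0341; python3 - <<'E'
from h import *
move_to([.4684,.0341,.11],down(-.18+np.pi))
E
```

```text
[0.4732265  0.03384845 0.19887165] yaw 2.9665877984734053
1786 coil centre [0.46862013 0.03393747] r 0.024778732548832987 z 0.05336255920217428
slide [ 0.43 -0.22  8.88] rot [-0.0015  0.0069  0.0113] | 8.89 0.8
```

View pics/w21.png

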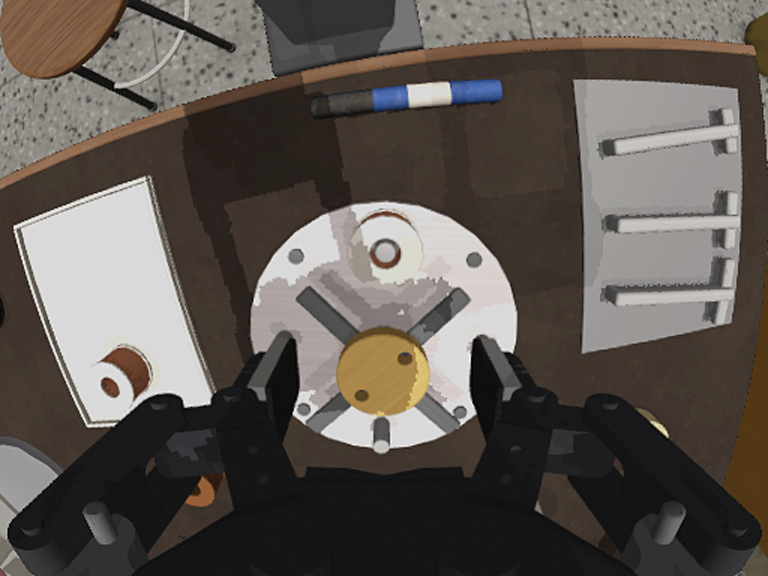

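Call:
play_rows:
  slide:
    - [0.4,-0.2,3]
    - [0.45,-0.22,6]
    - [0.45,-0.22,8.8]
    - [0.45,-0.22,8.8]
    - [0.45,-0.22,8.8]
    - [0.45,-0.22,8.8]
  delta_rot:
    - [0,0.003,0.005]
    - [0,0.007,0.011]
    - [0,0.007,0.011]
    - [0,0.007,0.011]
    - [0,0.007,0.011]
    - [0,0.007,0.011]

```text
time: 28.45
tool_pos: [0.4689, 0.0339, 0.1117]
tcp_rot: [0.283, 3.128, -0.002]
wrist_force: [1.0, 0.5, 0.4]
width: 0.703
```

```bash
python3 coil.py w22 .4684 .0341; python3 - <<'E'
from h import *
move_to([.4686,.034,.028],down(-.18+np.pi))
E
```

```text
[0.46887872 0.03388662 0.11173656] yaw 2.9610748687055612
3288 coil centre [0.46844545 0.0342193 ] r 0.024638741265239295 z 0.05327247153925803
slide [ 0.13 -0.    8.45] rot [-0.001   0.0026 -0.0004] | 8.46 0.2
```

Call:
play_rows:
  slide:
    - [0.05,0,2]
    - [0.05,0,4]
    - [0.05,0,5.5]
    - [0.05,0,7]
    - [0.05,0,8]
    - [0.05,0,8.3]
    - [0.05,0,8.3]
    - [0.05,0,8.3]
  delta_rot:
    - [0,0,0]
    - [0,0.002,0]
    - [0,0.002,0]
    - [0,0.002,0]
    - [0,0.002,0]
    - [0,0.002,0]
    - [0,0.002,0]
    - [0,0.002,0]

```text
time: 29.17
tool_pos: [0.4705, 0.0339, 0.0307]
tcp_rot: [0.283, 3.126, -0.001]
wrist_force: [0.1, 0.7, -0.0]
width: 0.699
```

Call:
play_rows:
  slide:
    - [0,0,0]
    - [0,0,0]
    - [0,0,0]
    - [0,0,0]
    - [0,0,0]
    - [0,0,0]
  delta_rot:
    - [0,0,0]
    - [0,0,0]
    - [0,0,0]
    - [0,0,0]
    - [0,0,0]
    - [0,0,0]
  hand: 0
  force: 40

```text
time: 29.67
tool_pos: [0.4719, 0.0338, 0.0319]
tcp_rot: [0.283, 3.124, -0.001]
wrist_force: [-0.1, 0.1, 6.3]
width: 0.566
```

Call:
play_rows:
  slide:
    - [0,0,-0.5]
    - [0,0,-1.5]
    - [0,0,-2.5]
    - [0,0,-3.5]
    - [0,0,-4.5]
    - [0,0,-6]
    - [0,0,-8]
    - [0,0,-10]
    - [0,0,-10]
    - [0,0,-10]
  delta_rot:
    - [0,0,0]
    - [0,0,0]
    - [0,0,0]
    - [0,0,0]
    - [0,0,0]
    - [0,0,0]
    - [0,0,0]
    - [0,0,0]
    - [0,0,0]
    - [0,0,0]

```text
time: 30.5
tool_pos: [0.4728, 0.034, 0.1337]
tcp_rot: [0.282, 3.12, -0.0]
wrist_force: [-0.0, -0.3, -2.0]
width: 0.568
```

```bash
python3 - <<'E'
from h import *
s,c=wristshot("w23.png");print(s["tool_pos"],s["wrist_force"],s["width"])
move_to([.443,-.224,.11],down(3.14))
E
```

```text
[0.47280803 0.03399598 0.13370924] [-0.01356914 -0.32271635 -1.9634664 ] 0.5680135266574332
slide [ -1.81 -25.89   2.23] rot [-0.0006  0.0062 -0.1789] | 26.05 10.3
```

View pics/w23.png

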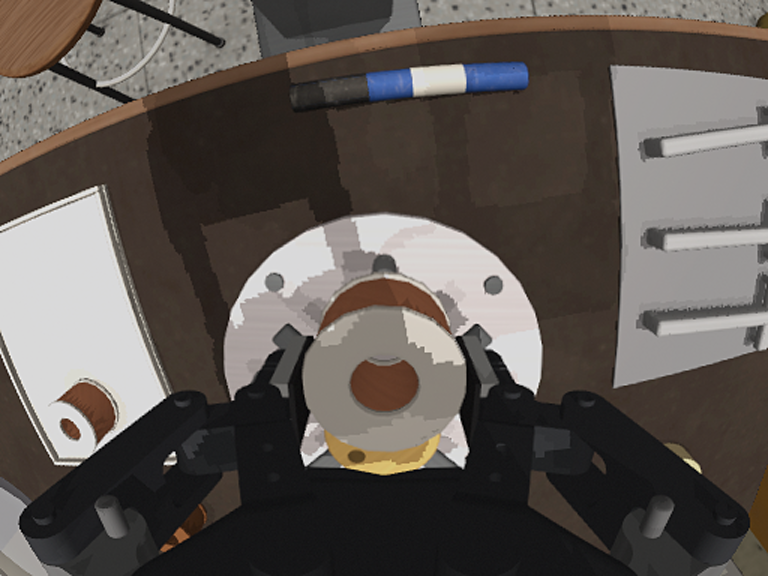

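Call:
play_rows:
  slide:
    - [-0.2,-3,0]
    - [-0.4,-6,0]
    - [-0.6,-9,0]
    - [-0.8,-12,0]
    - [-1,-15,0]
    - [-1.2,-18,0]
    - [-1.4,-21,0.5]
    - [-1.6,-24,1.2]
    - [-1.8,-25.9,2.2]
    - [-1.8,-25.9,2.2]
    - [-1.8,-25.9,2.2]
  delta_rot:
    - [0,0,-0.02]
    - [0,0,-0.04]
    - [0,0,-0.06]
    - [0,0,-0.08]
    - [0,0,-0.1]
    - [0,0,-0.12]
    - [0,0.006,-0.14]
    - [0,0.006,-0.16]
    - [0,0.006,-0.179]
    - [0,0.006,-0.179]
    - [0,0.006,-0.179]

```text
time: 31.47
tool_pos: [0.441, -0.2239, 0.1081]
tcp_rot: [-0.007, -3.138, -0.003]
wrist_force: [-0.2, 0.8, -1.4]
width: 0.566
```

```bash
python3 - <<'E'
from h import *
s,c=wristshot("w24.png");print(s["tool_pos"],s["wrist_force"],s["width"])
move_to([.443,-.224,.028],down(3.14))
E
```

```text
[ 0.44098561 -0.22392132  0.1080737 ] [-0.21488529  0.76002453 -1.42416476] 0.5662181744274858
slide [-0.17 -0.08  8.07] rot [ 0.0017 -0.0029 -0.0015] | 8.07 0.2
```

View pics/w24.png

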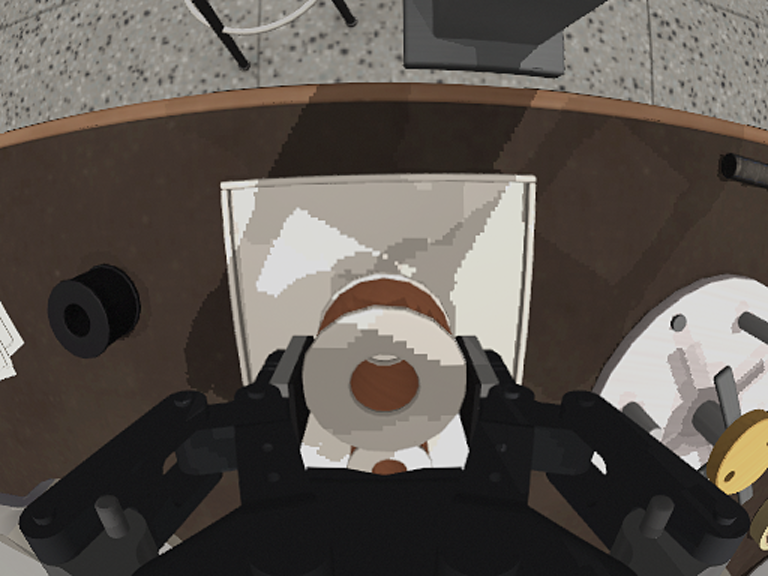

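Call:
play_rows:
  slide:
    - [-0.1,0,2.5]
    - [-0.15,0,5]
    - [-0.15,0,6.8]
    - [-0.15,0,7.7]
    - [-0.15,0,8.1]
    - [-0.15,0,8.2]
    - [-0.15,0,8.2]
    - [-0.15,0,8.2]
  delta_rot:
    - [0,0,0]
    - [0.002,-0.003,0]
    - [0.002,-0.003,0]
    - [0.002,-0.003,0]
    - [0.002,-0.003,0]
    - [0.002,-0.003,0]
    - [0.002,-0.003,0]
    - [0.002,-0.003,0]

```text
time: 32.18
tool_pos: [0.444, -0.2236, 0.028]
tcp_rot: [0.004, 3.139, -0.002]
wrist_force: [0.9, -0.1, -1.4]
width: 0.565
```

Call:
play_rows:
  slide:
    - [0,0,0.1]
    - [0,0,0.2]
    - [0,0,0.3]
    - [0,0,0.3]
  delta_rot:
    - [0,0,0]
    - [0,0,0]
    - [0,0,0]
    - [0,0,0]

```text
time: 32.52
tool_pos: [0.4441, -0.2237, 0.0252]
tcp_rot: [0.005, 3.139, -0.003]
wrist_force: [-0.3, -0.3, -2.0]
width: 0.565
```

Call:
play_rows:
  slide:
    - [0,0,0.05]
    - [0,0,0.1]
    - [0,0,0.15]
    - [0,0,0.15]
  delta_rot:
    - [0,0,0]
    - [0,0,0]
    - [0,0,0]
    - [0,0,0]

```text
time: 32.85
tool_pos: [0.4442, -0.2238, 0.024]
tcp_rot: [0.005, 3.139, -0.003]
wrist_force: [-1.2, 0.8, 2.6]
width: 0.562
```

Call:
play_rows:
  slide:
    - [0,0,0]
    - [0,0,0]
    - [0,0,0]
    - [0,0,0]
    - [0,0,-1]
    - [0,0,-3]
    - [0,0,-6]
    - [0,0,-10]
    - [0,0,-14]
    - [0,0,-18]
    - [0,0,-18]
  delta_rot:
    - [0,0,0]
    - [0,0,0]
    - [0,0,0]
    - [0,0,0]
    - [0,0,0]
    - [0,0,0]
    - [0,0,0]
    - [0,0,0]
    - [0,0,0]
    - [0,0,0]
    - [0,0,0]
  hand: 0.7

```text
time: 33.77
tool_pos: [0.4488, -0.2263, 0.2146]
tcp_rot: [0.005, 3.124, -0.016]
wrist_force: [2.1, -0.0, 0.9]
width: 0.699
```

```bash
python3 coil.py w25 .4425 -.224 .044; python3 - <<'E'
from h import *
c=read_camera("scene");save(c,"scene2.png",1.5)
move_to([.486,.27,.2],down(1.4765))
E
```

```text
[ 0.44876003 -0.2263288   0.21455426] yaw 3.138798090173824
1438 coil centre [ 0.44123025 -0.22494224] r 0.024800754947314874 z 0.04551074555470047
slide [-3.9  49.47  0.55] rot [0.0033 0.0106 1.6621] | 49.62 95.2
```

View pics/w25.png

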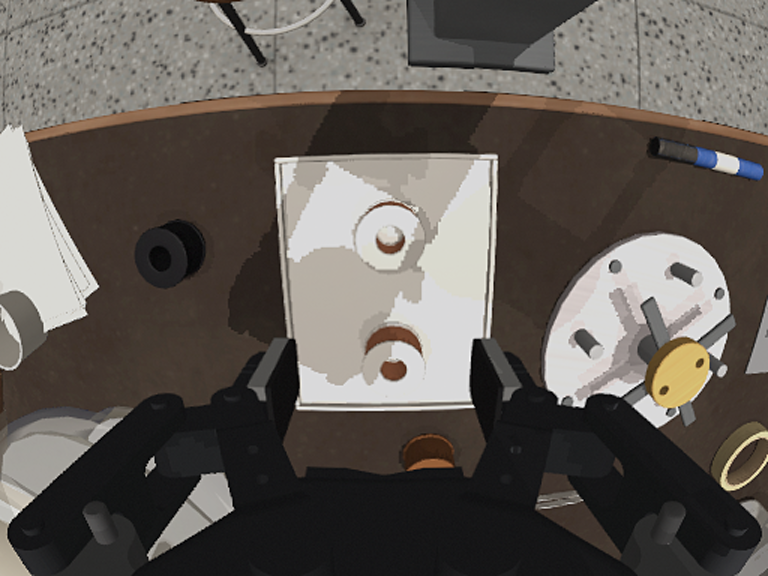

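View pics/scene2.png

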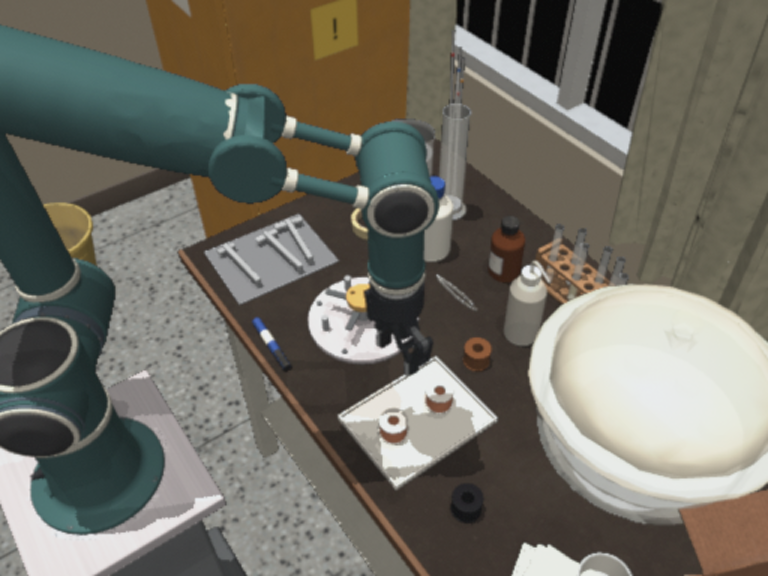

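Call:
play_rows:
  slide:
    - [-0.3,3,-1]
    - [-0.6,7,-1]
    - [-0.9,11,-1]
    - [-1.2,15,-1]
    - [-1.6,19,-1]
    - [-2,23,-1]
    - [-2.3,27,-1]
    - [-2.6,31,-1]
    - [-2.9,35,-1]
    - [-3.2,39,-1]
    - [-3.5,43,-0.5]
    - [-3.9,47,0]
  delta_rot:
    - [0,0,0.12]
    - [0,0,0.24]
    - [0,0,0.36]
    - [0,0,0.48]
    - [0,0,0.6]
    - [0,0,0.72]
    - [0,0,0.84]
    - [0,0,0.96]
    - [0,0,1.08]
    - [0,0,1.2]
    - [0,0,1.32]
    - [0,0,1.44]

```text
time: 34.87
tool_pos: [0.481, 0.2044, 0.2083]
tcp_rot: [1.928, 2.469, -0.002]
wrist_force: [0.1, -0.8, 1.2]
width: 0.698
```

```bash
python3 - <<'E'
from h import *
s=read_state();print(s["tool_pos"],s["q"])
move_to([.49,.3,.2],down(1.4765))
E
```

```text
[0.48100618 0.20440461 0.20830046] [ 0.35929282 -0.0049285   1.96428879 -0.0085222   1.17863972  0.11774002]
slide [9.06 3.19 0.78] rot [0.0057 0.0066 0.3391] | 9.64 19.4
```

Call:
play_rows:
  slide:
    - [3,1.1,0.2]
    - [6,2.2,0.5]
    - [9,3.2,0.8]
    - [9,3.2,0.8]
    - [9,3.2,0.8]
    - [9,3.2,0.8]
  delta_rot:
    - [0,0,0.11]
    - [0,0,0.22]
    - [0.006,0.007,0.339]
    - [0.006,0.007,0.339]
    - [0.006,0.007,0.339]
    - [0.006,0.007,0.339]
  hand: 0.4

```text
time: 35.37
tool_pos: [0.4891, 0.2986, 0.1981]
tcp_rot: [-2.321, -2.116, 0.006]
wrist_force: [-0.2, -0.4, 1.0]
width: 0.399
```

```bash
sed -i 's/w3.png/w26.png/' span.py; python3 span.py
```

```text
[0.4891301  0.29861085 0.19807195]
spanner40_grip 0.57 [276.7 194.9] [[0.5093 0.2653 0.02  ]]
spanner40_pins 0.84 [265.4 133.2] [[0.5029 0.3328 0.003 ]]
spanner28_grip 0.56 [194.3 188.9] [[0.4184 0.2805 0.02  ]]
spanner52_grip 0.85 [312.6 182.9] [[0.5502 0.2755 0.02  ]]
1735 0.02874830857826205 [0.47697128 0.20101001 0.020009  ] [0.52844688 0.33702174 0.03187118]
yaw 1.6549019576045798 x at y=.28 0.5055581330826011
```

View pics/w26.png

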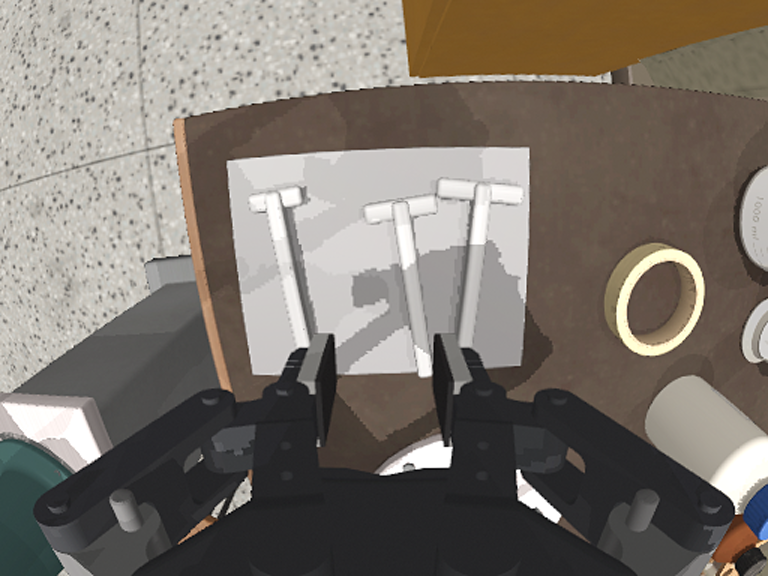

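```bash
cat > bar.py <<'E'
from h import *
import sys
# args: picture name, head u v, tail u v (px in 1.5x picture)
def fit(n,hu,hv,tu,tv):
    s,c=wristshot(n+".png");
    p=onz(c,[hu/1.5,tu/1.5],[hv/1.5,tv/1.5],.028,s)
    d=(p[0]-p[1])[:2];L=np.linalg.norm(d);d/=L;nrm=np.array([-d[1],d[0]])
    P=cloud(c,s).reshape(-1,3);rel=P[:,:2]-p[1,:2]
    a=rel@d;b=rel@nrm
    for _ in range(3):
        k=(P[:,2]>.022)&(P[:,2]<.034)&(a>-.02)&(a<.115)&(abs(b)<.010)
        q=P[k,:2];m=q.mean(0);w=np.linalg.svd(q-m,full_matrices=False)[2][0];w*=np.sign(w@d);d=w;nrm=np.array([-d[1],d[0]]);rel=P[:,:2]-m;a=rel@d+.06;b=rel@nrm
    # extents along axis on centre line
    k=(P[:,2]>.022)&(P[:,2]<.034)&(abs(b)<.004)&(abs(a-.06)<.1);aa=np.sort(a[k])
    lo,hi=aa[0],aa[-1];cen=m+d*((lo+hi)/2-.06)
    print("n",k.sum(),"len",hi-lo,"centre",cen,"yaw",np.arctan2(d[1],d[0]),"pins",cen+d*.062, "T",s["tool_pos"]);return cen,np.arctan2(d[1],d[0])
if __name__=="__main__":
    fit(sys.argv[1],*map(float,sys.argv[2:6]))
E
python3 bar.py w27 401 210 425 372; python3 - <<'E'
E
```

```text
n 865 len 0.13542574727002077 centre [0.5073207  0.26714129] yaw 1.6457143991014616 pins [0.50268013 0.32896738] T [0.49031729 0.29832697 0.19990119]
```

```bash
python3 - <<'E'
from h import *
move_to([.5073,.2671,.085],down(1.6457))
E
```

```text
slide [-2.97  1.98 11.5 ] rot [-0.     -0.0005 -0.1701] | 12.04 9.7
```

Call:
play_rows:
  slide:
    - [-1,0.6,2]
    - [-2,1.3,5]
    - [-2.97,1.98,8]
    - [-2.97,1.98,11]
    - [-2.97,1.98,11.5]
    - [-2.97,1.98,11.5]
    - [-2.97,1.98,11.5]
  delta_rot:
    - [0,0,-0.06]
    - [0,0,-0.12]
    - [0,0,-0.17]
    - [0,0,-0.17]
    - [0,0,-0.17]
    - [0,0,-0.17]
    - [0,0,-0.17]
  hand: 0.3

```text
time: 36.25
tool_pos: [0.5078, 0.2672, 0.086]
tcp_rot: [-2.137, -2.302, -0.002]
wrist_force: [0.2, -0.1, 0.4]
width: 0.299
```

```bash
python3 - <<'E'
from h import *
s,c=wristshot("w28.png");print(s["tool_pos"])
move_to([.5073,.2671,.018],down(1.6457))
E
```

```text
[0.50780439 0.2672375  0.08596895]
slide [-0.07 -0.16  6.91] rot [ 0.0029 -0.0017 -0.0003] | 6.91 0.2
```

View pics/w28.png

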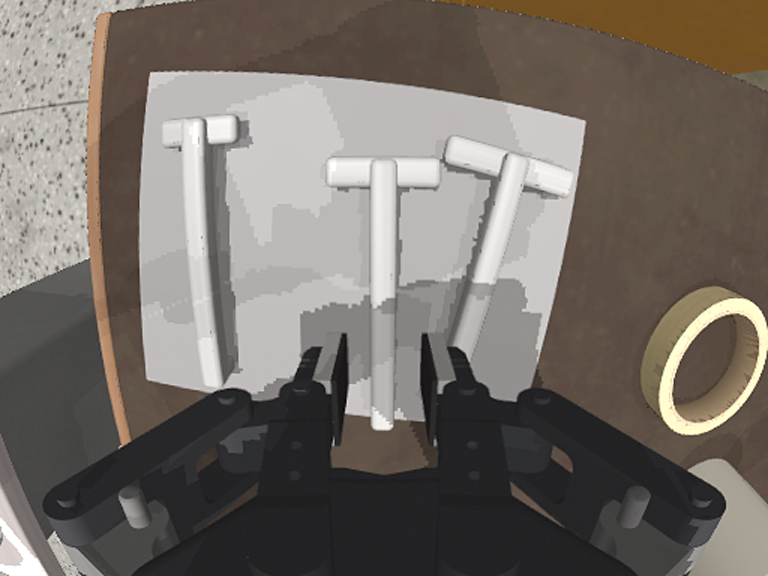

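```bash
python3 bar.py w29 513 165 462 345; python3 bar.py w30 384 172 382 425; python3 - <<'E'
from h import *
c=read_camera("wrist");s=read_state()
P=cloud(c,s);k=(P[...,2]>.022)&(P[...,2]<.034)&(P[...,0]>.535)&(P[...,1]>.2);q=P[k]
for y in np.arange(.20,.36,.01):
    j=abs(q[:,1]-y)<.003
    if j.sum()>3: print(round(y,3),q[j,0].min().round(4),q[j,0].max().round(4))
E
```

```text
n 1617 len 0.09683648236953214 centre [0.55382795 0.29546196] yaw 1.4300356034690744 pins [0.56252632 0.35684875] T [0.50867459 0.2678242  0.08706977]
n 2079 len 0.13633066098826513 centre [0.50740884 0.26679256] yaw 1.6450934308606127 pins [0.50280666 0.32862152] T [0.5090237  0.26813121 0.08758362]
0.2 0.6866 0.752
0.21 0.6787 0.7587
0.22 0.6741 0.7642
0.23 0.672 0.7656
0.24 0.6711 0.7662
0.25 0.5417 0.7658
0.26 0.543 0.7605
0.27 0.5446 0.7538
0.28 0.5462 0.744
0.29 0.548 0.7139
0.3 0.5488 0.5617
0.31 0.5509 0.5633
0.32 0.5519 0.5651
0.33 0.5443 0.592
0.34 0.5351 0.5922
```

Call:
play_rows:
  slide:
    - [-0.1,-0.17,2]
    - [-0.1,-0.17,4]
    - [-0.1,-0.17,5.5]
    - [-0.1,-0.17,6.4]
    - [-0.1,-0.17,6.8]
    - [-0.1,-0.17,6.9]
    - [-0.1,-0.17,6.9]
  delta_rot:
    - [0,0,0]
    - [0.003,-0.002,0]
    - [0.003,-0.002,0]
    - [0.003,-0.002,0]
    - [0.003,-0.002,0]
    - [0.003,-0.002,0]
    - [0.003,-0.002,0]

```text
time: 37.03
tool_pos: [0.5081, 0.2676, 0.0192]
tcp_rot: [2.136, 2.303, 0.003]
wrist_force: [-0.5, 0.1, 0.4]
width: 0.3
```

Call:
play_rows:
  slide:
    - [0,0,0]
    - [0,0,0]
    - [0,0,0]
    - [0,0,0]
    - [0,0,0]
    - [0,0,0]
  delta_rot:
    - [0,0,0]
    - [0,0,0]
    - [0,0,0]
    - [0,0,0]
    - [0,0,0]
    - [0,0,0]
  hand: 0
  force: 60

```text
time: 37.53
tool_pos: [0.5092, 0.2681, 0.0205]
tcp_rot: [2.135, 2.302, 0.007]
wrist_force: [0.1, -0.4, 5.3]
width: 0.118
```

```bash
python3 head.py; python3 - <<'E'
from h import *
s,c=wristshot("w31.png");print(s["tool_pos"],s["wrist_force"],s["width"])
E
```

```text
top z -0.007432874058242099
head x 0.05470325796248074 0.07671364536261158 y -0.02498198520434028 0.03394987659166095
bar y [-0.00576466  0.00582046] [-0.01056942  0.00045709]
bar x max 0.06723845193423515
spanner40_grip 0.89 [255.8 246.3] [-0.0025  0.0004 -0.    ]
[0.50923377 0.26810137 0.02043734] [ 0.44894853 -0.40570949  5.89084329] 0.12118259872329724
```

View pics/w31.png

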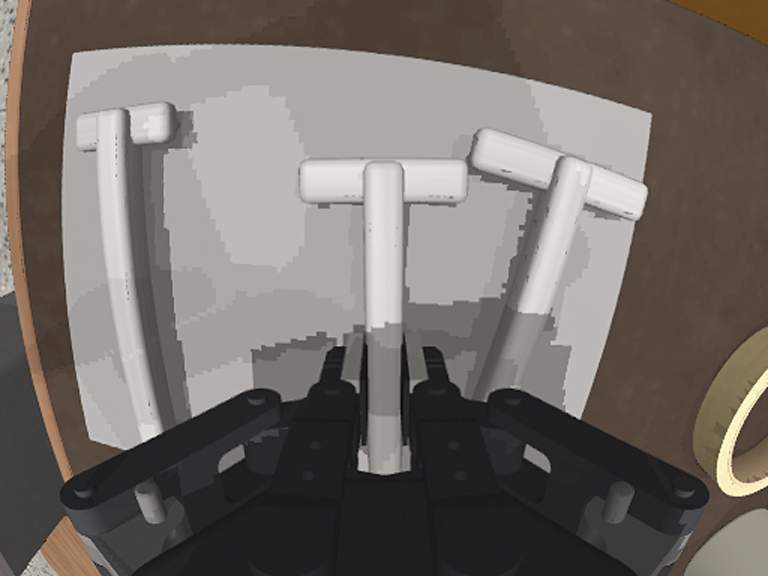

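Call:
play_rows:
  slide:
    - [0,0,-1]
    - [0,0,-3]
    - [0,0,-6]
    - [0,0,-10]
    - [0,0,-14]
    - [0,0,-18]
    - [0,0,-18]
    - [0,0,-18]
  delta_rot:
    - [0,0,0]
    - [0,0,0]
    - [0,0,0]
    - [0,0,0]
    - [0,0,0]
    - [0,0,0]
    - [0,0,0]
    - [0,0,0]

```text
time: 38.4
tool_pos: [0.5104, 0.2686, 0.2045]
tcp_rot: [2.133, 2.3, 0.017]
wrist_force: [-0.8, -0.1, -1.6]
width: 0.125
```

```bash
python3 - <<'E'
from h import *
s=read_state();print(s["tool_pos"],s["width"])
move_to([.463,-.038,.18],down(.61))
E
```

```text
[0.51035493 0.26864737 0.20453901] 0.12536887472760114
slide [-30.23  -7.05   2.26] rot [ 0.0079 -0.0092  1.036 ] | 31.13 59.4
```

Call:
play_rows:
  slide:
    - [-3,-0.7,0]
    - [-6,-1.4,0]
    - [-9,-2.1,0]
    - [-12,-2.8,0]
    - [-15,-3.5,0]
    - [-18,-4.2,0]
    - [-21,-4.9,0.3]
    - [-24,-5.6,0.8]
    - [-27,-6.3,1.5]
    - [-30.2,-7,2.2]
    - [-30.2,-7,2.2]
    - [-30.2,-7,2.2]
  delta_rot:
    - [0,0,0.1]
    - [0,0,0.2]
    - [0,0,0.3]
    - [0,0,0.4]
    - [0,0,0.5]
    - [0,0,0.6]
    - [0,0,0.7]
    - [0.004,-0.004,0.8]
    - [0.008,-0.009,0.9]
    - [0.008,-0.009,1.0]
    - [0.008,-0.009,1.036]
    - [0.008,-0.009,1.036]

```text
time: 39.4
tool_pos: [0.4607, -0.039, 0.1777]
tcp_rot: [-2.996, -0.936, 0.008]
wrist_force: [0.1, 0.3, -0.2]
width: 0.119
```

```bash
python3 - <<'E'
from h import *
s=read_state();print(s["tool_pos"],s["width"])
move_to([.463,-.038,.151],down(.61))
E
```

```text
[ 0.46071476 -0.03897945  0.17765132] 0.11940314468477593
slide [0.26 0.06 2.66] rot [-0.0042  0.0043 -0.0045] | 2.68 0.4
```

Call:
play_rows:
  slide:
    - [0.1,0,1]
    - [0.1,0,2]
    - [0.1,0,2.7]
    - [0.1,0,2.7]
    - [0.1,0,2.7]
  delta_rot:
    - [0,0,0]
    - [-0.004,0.004,-0.004]
    - [-0.004,0.004,-0.004]
    - [-0.004,0.004,-0.004]
    - [-0.004,0.004,-0.004]

```text
time: 39.82
tool_pos: [0.4606, -0.0375, 0.1494]
tcp_rot: [-2.995, -0.945, 0.004]
wrist_force: [0.7, -1.0, -1.7]
width: 0.123
```

```bash
python3 ring.py w32; python3 head.py
```

```text
[ 0.46057737 -0.03749883  0.14943841] yaw 0.6112495300629336
crop origin 192 8 [256.24116635  56.898988  ]
0.96 [255.6, 59.1] [[0.54343101 0.01994538 0.074     ]]
ring ((0.54483562707901, 0.01897209882736206), 0.031213104724884033)
dark [223  54  13  11 100] [229.4   59.15] [[0.53306798 0.03506071 0.074     ]]
dark [280  55  13  10  93] [285.61290323  59.48387097] [[0.55551005 0.00276296 0.074     ]]
top z -0.007620465861143861
head x 0.055209119857189994 0.06816457858801818 y -0.024951363534010753 0.025734016382122953
bar y [-0.00522109  0.00622997] [-0.01215479  0.00091913]
bar x max 0.06782294906410086
spanner40_grip 0.73 [257.  247.2] [-0.0024  0.0014  0.    ]
spanner40_pins 0.78 [255.4 117. ] [0.062  0.0005 0.0174]
```

View pics/w32.png

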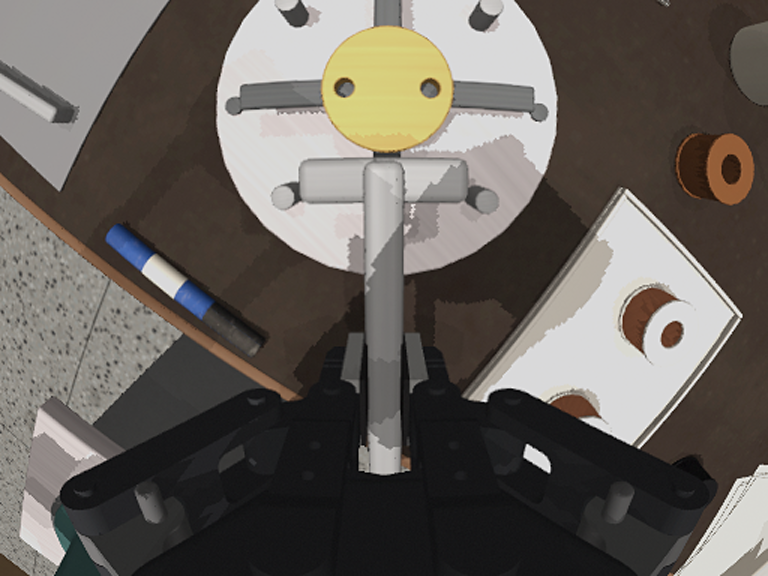

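View pics/w32z.png

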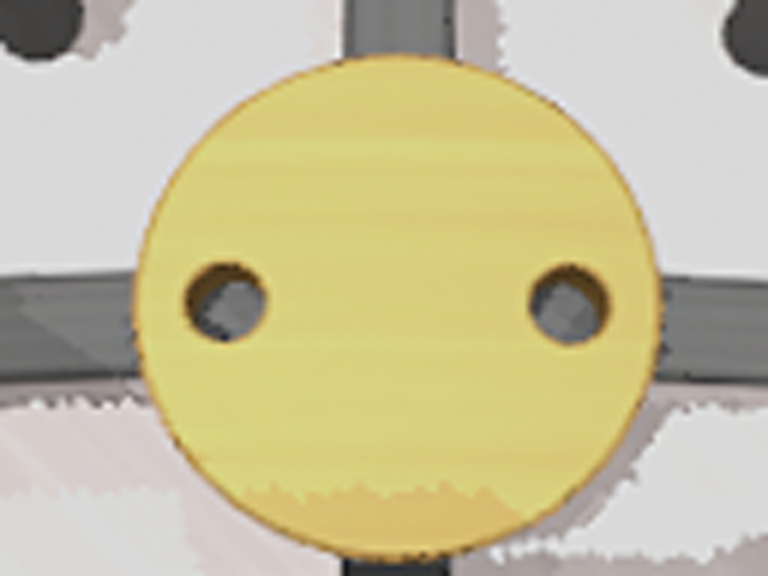

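```bash
python3 - <<'E'
from h import *
s=read_state();c=read_camera("wrist");T=T_tool(s)
h=onz(c,[229.3,286.6],[57.9,58.3],.074,s);d=h[0]-h[1];print(s["tool_pos"],T[:3,2],h.mean(0),np.linalg.norm(d),np.arctan2(d[1],d[0])-np.pi/2,np.arctan2(T[1,0],T[0,0]))
t=(h-T[:3,3])@T[:3,:3];print("holes tool",t.mean(0))
E
```

```text
[ 0.46197869 -0.03822023  0.15127258] [ 8.07920436e-04 -1.62631193e-04 -9.99999660e-01] [0.54724652 0.01847643 0.074     ] 0.040497795205808484 0.6058419193284665 0.6100605013137202
holes tool [0.10232515 0.00233595 0.07733222]
```

Call:
play_rows:
  slide:
    - [1.5,0.03,1]
    - [3,0.06,2]
    - [4.05,0.1,3.5]
    - [4.05,0.1,4.5]
    - [4.05,0.1,5.4]
    - [4.05,0.1,5.4]
    - [4.05,0.1,5.4]
    - [4.05,0.1,5.4]
  delta_rot:
    - [0,0,0.005]
    - [0,0,0.01]
    - [0,0,0.016]
    - [0,0,0.016]
    - [0,0,0.016]
    - [0,0,0.016]
    - [0,0,0.016]
    - [0,0,0.016]

```text
time: 40.78
tool_pos: [0.4956, -0.0163, 0.0977]
tcp_rot: [3.004, 0.918, 0.002]
wrist_force: [-0.4, -0.3, -1.0]
width: 0.12
```

```bash
python3 - <<'E'
from h import *
s,c=wristshot("w33.png");T=T_tool(s);print(s["tool_pos"],np.arctan2(T[1,0],T[0,0]),s["wrist_force"])
hsv=cv2.cvtColor(c["image"],cv2.COLOR_RGB2HSV);m=cv2.inRange(hsv,(16,90,50),(35,255,255));m[:50]=0;m[200:]=0;m[:,:180]=0;m[:,340:]=0
v,u=np.nonzero(m);k=cv2.convexHull(np.stack([u,v],1).astype(np.int32))[:,0]
q=onz(c,k[:,0],k[:,1],.074,s);t=(q-T[:3,3])@T[:3,:3]
A=np.c_[2*t[:,:2],np.ones(len(t))];x=np.linalg.lstsq(A,(t[:,:2]**2).sum(1),rcond=None)[0];print("ring centre tool",x[:2],"r",np.sqrt(x[2]+x[:2]@x[:2]))
print("expected pose", np.array([.46198,-.03822])+np.array([np.cos(.61),np.sin(.61)])*.0405+np.array([np.sin(.61),-np.cos(.61)])*.001)
E
python3 head.py
```

```text
[ 0.4956136  -0.01625129  0.09767647] 0.5934892295480151 [-0.43955393 -0.3087213  -0.99251188]
ring centre tool [ 0.06067022 -0.00185739] r 0.03084751037163792
expected pose [ 0.49574861 -0.01583852]
top z -0.007615946348327341
head x 0.055382973474757055 0.06811430625236564 y -0.02488994158838598 0.025689476081229606
bar y [-0.00526965  0.00622749] [-0.00949383  0.00082085]
bar x max 0.06784072018949158
spanner40_grip 0.97 [257.5 247.6] [-0.0026  0.0016 -0.    ]
spanner40_pins 0.97 [254.5 117.9] [0.0616 0.0001 0.0175]
```

View pics/w33.png

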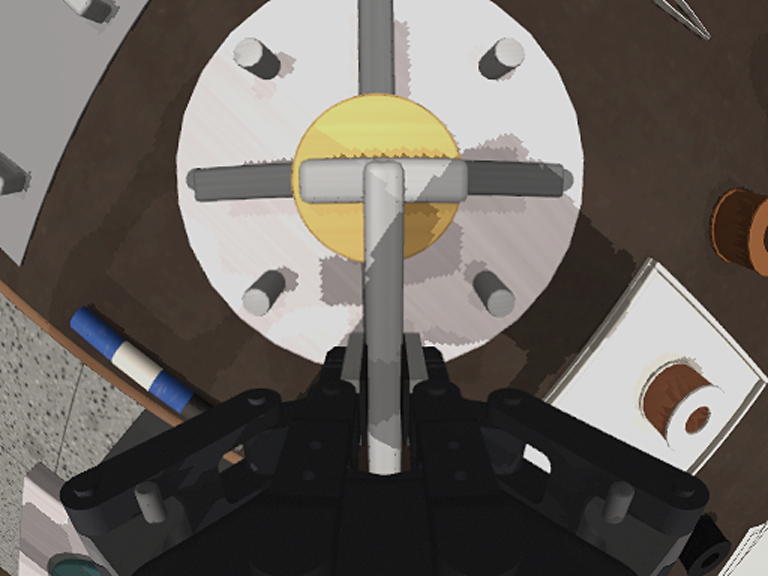

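Call:
play_rows:
  slide:
    - [-0.08,-0.18,0]
    - [-0.08,-0.18,0]
    - [-0.08,-0.18,0]
    - [-0.08,-0.18,0]
  delta_rot:
    - [0,0,0]
    - [0,0,0]
    - [0,0,0]
    - [0,0,0]

```text
time: 41.32
tool_pos: [0.4946, -0.0151, 0.0983]
tcp_rot: [3.003, 0.919, 0.004]
wrist_force: [-0.6, 0.2, -1.7]
width: 0.117
```

```bash
cat > rc.py <<'E'
from h import *
import sys
read_camera("wrist");read_camera("wrist")
s,c=wristshot(sys.argv[1]+".png");T=T_tool(s);print(s["tool_pos"],np.arctan2(T[1,0],T[0,0]),s["wrist_force"])
hsv=cv2.cvtColor(c["image"],cv2.COLOR_RGB2HSV);m=cv2.inRange(hsv,(16,90,50),(35,255,255));m[:50]=0;m[200:]=0;m[:,:180]=0;m[:,340:]=0
v,u=np.nonzero(m);k=cv2.convexHull(np.stack([u,v],1).astype(np.int32))[:,0]
q=onz(c,k[:,0],k[:,1],.074,s);t=(q-T[:3,3])@T[:3,:3]
A=np.c_[2*t[:,:2],np.ones(len(t))];x=np.linalg.lstsq(A,(t[:,:2]**2).sum(1),rcond=None)[0];print("ring centre tool",x[:2],"r",np.sqrt(x[2]+x[:2]@x[:2]))
E
python3 rc.py w34;python3 head.py
```

```text
[ 0.49450407 -0.01509885  0.09811615] 0.5936021351132453 [-0.28432125  0.50331099 -1.85430844]
ring centre tool [ 0.06091803 -0.0002592 ] r 0.03086069372385453
top z -0.007666914583015976
head x 0.05493757346752376 0.0679974548203867 y -0.024499317938841605 0.025819031923551974
bar y [-0.00529348  0.00623122] [-0.00926974  0.00080927]
bar x max 0.0678438375725856
spanner40_pins 0.6 [253.  116.7] [ 0.0622 -0.0007  0.0175]
```

Call:
play_rows:
  slide:
    - [-0.05,-0.06,0]
    - [-0.05,-0.06,0.3]
    - [-0.05,-0.06,0.5]
    - [-0.05,-0.06,0.7]
    - [-0.05,-0.06,0.9]
    - [-0.05,-0.06,1.0]
    - [-0.05,-0.06,1.0]
  delta_rot:
    - [0,0,0]
    - [0,0,0]
    - [0,0,0]
    - [0,0,0]
    - [0,0,0]
    - [0,0,0]
    - [0,0,0]

```text
time: 42.2
tool_pos: [0.4934, -0.0148, 0.0876]
tcp_rot: [3.004, 0.919, 0.002]
wrist_force: [-1.0, 0.0, -1.5]
width: 0.122
```

Call:
play_rows:
  slide:
    - [0,0,0.15]
    - [0,0,0.3]
    - [0,0,0.4]
    - [0,0,0.48]
    - [0,0,0.48]
    - [0,0,0.48]
  delta_rot:
    - [0,0,0]
    - [0,0,0]
    - [0,0,0]
    - [0,0,0]
    - [0,0,0]
    - [0,0,0]

```text
time: 42.7
tool_pos: [0.4935, -0.0149, 0.0828]
tcp_rot: [3.004, 0.919, 0.002]
wrist_force: [0.2, -0.4, -2.2]
width: 0.122
```

```bash
python3 keep.py w35; python3 head.py
```

```text
[ 0.49349461 -0.01485851  0.08281684] yaw 0.5936583574728098 [ 0.16972313 -0.35661162 -2.17372833] [-0.02892402  0.03507561 -0.02030333]
n 4432
[(-1.18, 34), (-1.09, 324), (-1.0, 510), (-0.92, 512), (-0.83, 156), (0.48, 280), (0.57, 412), (0.65, 408), (0.74, 213), (2.05, 223), (2.14, 521), (2.23, 518), (2.31, 291)]
mean mod 90: 0.6049282444059702
top z -0.007633322963980163
head x 0.055267954206193945 0.06799668787705838 y -0.024554723606668095 0.02575754068650412
bar y [-0.00530949  0.00621848] [-0.01217082  0.00091522]
bar x max 0.06783806488205546
spanner40_grip 0.96 [255.6 247.8] [-0.0027  0.0007 -0.    ]
spanner40_pins 0.68 [101.8 254.1] [-0.0206 -0.099   0.0173]
spanner40_pins 0.62 [257.5 117. ] [0.062  0.0016 0.0175]
```

Call:
play_rows:
  slide:
    - [0.01,-0.31,0]
    - [0.03,-0.61,0]
    - [0.07,-0.91,0]
    - [0.12,-1.22,0]
    - [0.19,-1.51,0]
    - [0.27,-1.81,0]
    - [0.37,-2.1,0]
    - [0.48,-2.38,0]
    - [0.61,-2.66,0]
    - [0.75,-2.93,0]
    - [0.75,-2.93,0]
    - [0.75,-2.93,0]
  delta_rot:
    - [0,0,0.05]
    - [0,0,0.1]
    - [0,0,0.15]
    - [0,0,0.2]
    - [0,0,0.25]
    - [0,0,0.3]
    - [0,0,0.35]
    - [0,0,0.4]
    - [0,0,0.45]
    - [0,0,0.5]
    - [0,0,0.5]
    - [0,0,0.5]

```text
time: 43.9
tool_pos: [0.4833, 0.0136, 0.0828]
tcp_rot: [3.138, 0.15, 0.002]
wrist_force: [-0.2, -0.6, -0.4]
width: 0.119
```

Call:
play_rows:
  slide:
    - [0.01,-0.31,0]
    - [0.03,-0.61,0]
    - [0.07,-0.91,0]
    - [0.12,-1.22,0]
    - [0.19,-1.51,0]
    - [0.27,-1.81,0]
    - [0.3,-1.9,0]
    - [0.3,-1.9,0]
    - [0.3,-1.9,0]
  delta_rot:
    - [0,0,0.05]
    - [0,0,0.1]
    - [0,0,0.15]
    - [0,0,0.2]
    - [0,0,0.25]
    - [0,0,0.3]
    - [0,0,0.315]
    - [0,0,0.315]
    - [0,0,0.315]

```text
time: 44.65
tool_pos: [0.4844, 0.0327, 0.0828]
tcp_rot: [3.123, -0.342, 0.002]
wrist_force: [-0.3, 0.2, -0.3]
width: 0.122
```

```bash
python3 keep.py w36; python3 head.py
```

```text
[0.48435513 0.03266021 0.08280265] yaw -0.2181328825190439 [-0.284768    0.22916729 -0.25976725] [-0.10112323  0.16094001 -0.00932179]
n 4742
[(-3.1, 136), (-1.88, 64), (-1.79, 415), (-1.7, 538), (-1.61, 478), (-1.53, 78), (-0.31, 80), (-0.22, 374), (-0.13, 417), (-0.04, 407), (0.04, 73), (1.27, 28), (1.35, 360), (1.44, 519), (1.53, 493), (1.61, 141), (3.1, 138)]
mean mod 90: -0.11422657684650026
top z -0.007625609575578761
head x 0.05580731434961199 0.06872070435010523 y -0.024652531199648074 0.025437256371192776
bar y [-0.0055217   0.00603813] [-0.00944776  0.00060737]
bar x max 0.0683791115444327
spanner40_grip 0.82 [257.6 247.7] [-0.0021  0.0015 -0.    ]
spanner40_pins 0.62 [255.2 118.6] [0.0618 0.0003 0.0175]
```

View pics/w36.png

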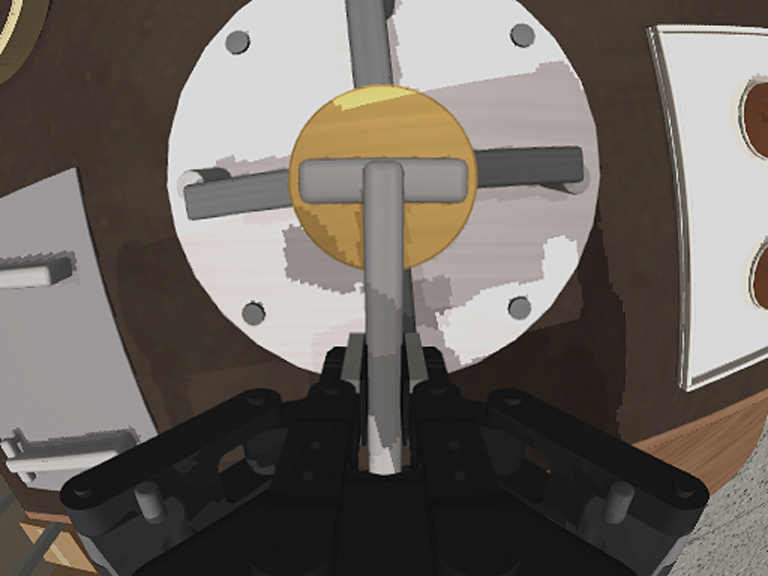

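Call:
play_rows:
  slide:
    - [0,-0.2,0]
    - [0.01,-0.37,0]
    - [0.02,-0.55,0]
    - [0.02,-0.55,0]
    - [0.02,-0.55,0]
  delta_rot:
    - [0,0,0.03]
    - [0,0,0.06]
    - [0,0,0.09]
    - [0,0,0.09]
    - [0,0,0.09]

```text
time: 45.27
tool_pos: [0.4857, 0.0378, 0.0828]
tcp_rot: [3.104, -0.482, 0.002]
wrist_force: [-1.6, -0.2, -0.3]
width: 0.123
```

```bash
python3 keep.py w37
```

```text
[0.4856717  0.03782865 0.08277501] yaw -0.30781997081044704 [-1.56397313 -0.15191835 -0.29079055] [-0.22937361  0.12553446  0.15091477]
n 4809
[(-1.96, 42), (-1.88, 393), (-1.79, 520), (-1.7, 508), (-1.61, 116), (-0.39, 55), (-0.31, 364), (-0.22, 425), (-0.13, 436), (-0.04, 103), (1.27, 326), (1.35, 513), (1.44, 501), (1.53, 184), (3.01, 131), (3.1, 171)]
mean mod 90: -0.1914860464408131
```

Call:
play_rows:
  slide:
    - [0,-0.12,0]
    - [0,-0.25,0]
    - [0,-0.25,0]
    - [0,-0.25,0]
  delta_rot:
    - [0,0,0.02]
    - [0,0,0.04]
    - [0,0,0.04]
    - [0,0,0.04]

```text
time: 45.65
tool_pos: [0.4861, 0.0394, 0.0827]
tcp_rot: [3.092, -0.542, 0.001]
wrist_force: [-2.0, -5.7, -1.0]
width: 0.118
```

```bash
python3 keep.py w38; python3 head.py
```

```text
[0.48611427 0.03936892 0.08265451] yaw -0.3469280276366895 [-1.97575267 -5.69297247 -0.99219951] [-0.89613698  0.26133693  0.68563535]
n 4940
[(-1.96, 49), (-1.88, 395), (-1.79, 532), (-1.7, 500), (-1.61, 114), (-0.39, 62), (-0.31, 358), (-0.22, 428), (-0.13, 436), (-0.04, 103), (1.18, 22), (1.27, 319), (1.35, 511), (1.44, 504), (1.53, 175), (3.01, 232), (3.1, 182)]
mean mod 90: -0.1907525888713553
top z -0.007590439257594246
head x 0.05508214069069462 0.06916081952953701 y -0.026096752296404718 0.02449482387481167
bar y [-0.00610733  0.00555065] [-0.02772809  0.00061145]
bar x max 0.06844719919193666
spanner40_grip 0.96 [257.1 248.2] [-0.0023  0.0012 -0.    ]
spanner40_pins 0.63 [254.9 249.6] [-0.0123  0.      0.0174]
spanner40_pins 0.62 [252.2 119. ] [ 0.0616 -0.0013  0.0175]
```

View pics/w38.png

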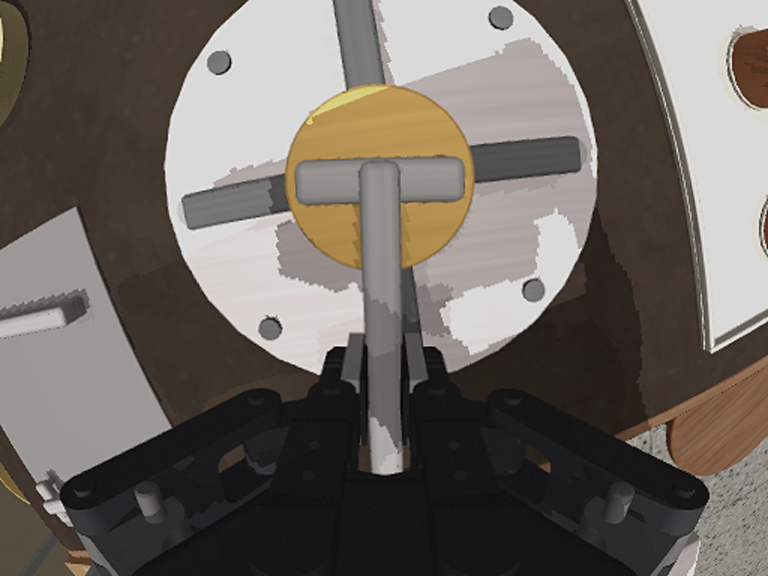

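Call:
play_rows:
  slide:
    - [0,0.25,0]
    - [0.02,0.49,0]
    - [0.04,0.73,0]
    - [0.04,0.73,0]
    - [0.04,0.73,0]
    - [0.04,0.73,0]
    - [0.04,0.73,0]
  delta_rot:
    - [0,0,-0.04]
    - [0,0,-0.08]
    - [0,0,-0.12]
    - [0,0,-0.12]
    - [0,0,-0.12]
    - [0,0,-0.12]
    - [0,0,-0.12]

```text
time: 46.43
tool_pos: [0.4842, 0.0326, 0.0827]
tcp_rot: [3.119, -0.357, 0.002]
wrist_force: [-0.1, 0.3, -0.9]
width: 0.125
```

```bash
python3 keep.py w39; python3 head.py|head -4
```

```text
[0.48423877 0.03256675 0.08271514] yaw -0.2279956577716689 [-0.05290049  0.34581334 -0.91297171] [-0.01796139  0.00781173  0.01674999]
n 4463
[(-1.96, 41), (-1.88, 386), (-1.79, 508), (-1.7, 520), (-1.61, 118), (-0.39, 58), (-0.31, 353), (-0.22, 411), (-0.13, 416), (-0.04, 103), (1.27, 317), (1.35, 516), (1.44, 516), (1.53, 183)]
mean mod 90: -0.1985573888357222
top z -0.007694859140958075
head x 0.055759336740502374 0.06852270154853463 y -0.024677376769568275 0.025568402086577305
bar y [-0.00550215  0.0060451 ] [-0.01189061  0.00071655]
bar x max 0.06838528562091499
```

Call:
play_rows:
  slide:
    - [0,0,-0.5]
    - [0,0,-1]
    - [0,0,-1.5]
    - [0,0,-2]
    - [0,0,-4]
    - [0,0,-7]
    - [0,0,-10]
    - [0,0,-10]
    - [0,0,-10]
  delta_rot:
    - [0,0,0]
    - [0,0,0]
    - [0,0,0]
    - [0,0,0]
    - [0,0,0]
    - [0,0,0]
    - [0,0,0]
    - [0,0,0]
    - [0,0,0]

```text
time: 47.38
tool_pos: [0.4862, 0.0328, 0.1858]
tcp_rot: [3.12, -0.356, 0.011]
wrist_force: [0.5, -0.4, -2.0]
width: 0.124
```

```bash
python3 keep.py w40; python3 - <<'E'
from h import *
move_to([.484,.281,.19],down(1.4765))
E
```

```text
[0.48618533 0.03275711 0.18577496] yaw -0.22722100449053925 [ 0.50508128 -0.3890074  -1.98538225] [ 0.01578376  0.0192795  -0.01899938]
n 1378
[(-1.88, 75), (-1.79, 142), (-1.7, 128), (-0.39, 22), (-0.31, 170), (-0.22, 212), (-0.13, 203), (-0.04, 37), (1.27, 82), (1.35, 135), (1.44, 142), (1.53, 23)]
mean mod 90: -0.20057739155605372
slide [ -5.65 -24.17  -0.69] rot [ 4.0000e-03 -1.0000e-03 -1.7037e+00] | 24.83 97.6
```

View pics/w40.png

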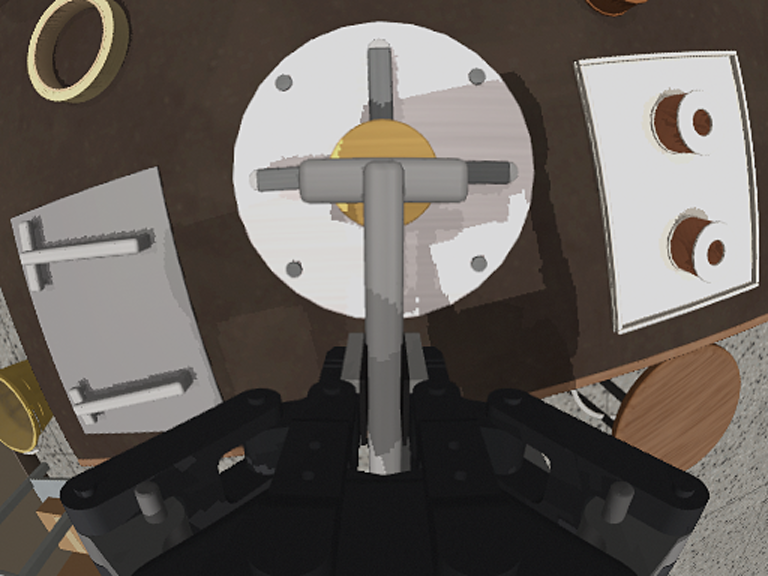

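The keeper is locked: an arm lies over each post, at 380,80, 270,180 and 500,172. Now I'll return the spanner.

Call:
play_rows:
  slide:
    - [-0.5,-1.8,-0.5]
    - [-0.9,-3.6,-0.7]
    - [-1.3,-5.4,-0.7]
    - [-1.7,-7.2,-0.7]
    - [-2.1,-9,-0.7]
    - [-2.6,-11,-0.7]
    - [-3,-13,-0.7]
    - [-3.5,-15,-0.7]
    - [-4,-17,-0.7]
    - [-4.5,-19,-0.7]
    - [-5,-21,-0.7]
    - [-5.4,-23,-0.7]
  delta_rot:
    - [0,0,-0.12]
    - [0,0,-0.24]
    - [0,0,-0.36]
    - [0,0,-0.48]
    - [0,0,-0.6]
    - [0,0,-0.72]
    - [0,0,-0.84]
    - [0,0,-0.96]
    - [0,0,-1.08]
    - [0,0,-1.2]
    - [0,0,-1.32]
    - [0,0,-1.44]

```text
time: 48.43
tool_pos: [0.482, 0.2693, 0.1877]
tcp_rot: [2.574, 1.797, -0.005]
wrist_force: [1.0, -0.4, -0.7]
width: 0.126
```

```bash
python3 - <<'E'
from h import *
s=read_state();print(s["tool_pos"])
move_to([.484,.281,.19],down(1.4765))
E
```

```text
[0.48203778 0.26931472 0.18770511]
slide [ 1.16 -0.22 -0.23] rot [-2.000e-04  4.400e-03 -2.576e-01] | 1.21 14.8
```

Call:
play_rows:
  slide:
    - [0.5,-0.1,0]
    - [1.1,-0.2,0]
    - [1.1,-0.2,0]
    - [1.1,-0.2,0]
    - [1.1,-0.2,0]
  delta_rot:
    - [0,0,-0.12]
    - [0,0.004,-0.24]
    - [0,0.004,-0.258]
    - [0,0.004,-0.258]
    - [0,0.004,-0.258]

```text
time: 48.85
tool_pos: [0.4832, 0.2796, 0.1864]
tcp_rot: [-2.326, -2.111, 0.004]
wrist_force: [-0.9, -0.5, -0.7]
width: 0.125
```

```bash
python3 - <<'E'
from h import *
s,c=wristshot("w41.png");print(s["tool_pos"])
move_to([.484,.281,.024],down(1.4765))
E
```

```text
[0.48323947 0.27960753 0.18640386]
slide [ 0.17  0.06 16.28] rot [-0.0015  0.0015 -0.0024] | 16.28 0.2
```

View pics/w41.png

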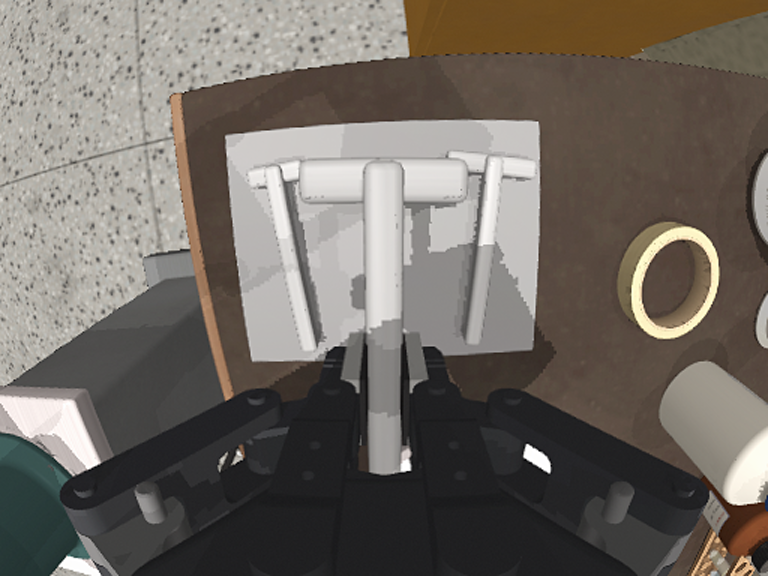

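Call:
play_rows:
  slide:
    - [0.1,0,4]
    - [0.1,0,8]
    - [0.1,0,11.5]
    - [0.1,0,14]
    - [0.1,0,15.3]
    - [0.1,0,15.9]
    - [0.1,0,16.2]
    - [0.1,0,16.4]
    - [0.1,0,16.4]
    - [0.1,0,16.4]
  delta_rot:
    - [0,0,0]
    - [0,0,0]
    - [-0.001,0.001,0]
    - [-0.001,0.001,0]
    - [-0.001,0.001,0]
    - [-0.001,0.001,0]
    - [-0.001,0.001,0]
    - [-0.001,0.001,0]
    - [-0.001,0.001,0]
    - [-0.001,0.001,0]

```text
time: 49.73
tool_pos: [0.4848, 0.2811, 0.0246]
tcp_rot: [2.326, 2.111, 0.004]
wrist_force: [0.0, 0.4, -0.6]
width: 0.122
```

Call:
play_rows:
  slide:
    - [0,0,0.1]
    - [0,0,0.2]
    - [0,0,0.3]
    - [0,0,0.3]
  delta_rot:
    - [0,0,0]
    - [0,0,0]
    - [0,0,0]
    - [0,0,0]

```text
time: 50.07
tool_pos: [0.4849, 0.2812, 0.0218]
tcp_rot: [2.326, 2.111, 0.004]
wrist_force: [-0.4, -0.4, -2.9]
width: 0.125
```

Call:
play_rows:
  slide:
    - [0,0,0.05]
    - [0,0,0.1]
    - [0,0,0.17]
    - [0,0,0.17]
  delta_rot:
    - [0,0,0]
    - [0,0,0]
    - [0,0,0]
    - [0,0,0]

```text
time: 50.4
tool_pos: [0.4849, 0.2812, 0.0205]
tcp_rot: [2.326, 2.111, 0.004]
wrist_force: [-2.4, -0.8, 2.1]
width: 0.122
```

Call:
play_rows:
  slide:
    - [0,0,0]
    - [0,0,0]
    - [0,0,0]
    - [0,0,0]
    - [0,0,-1]
    - [0,0,-3]
    - [0,0,-7]
    - [0,0,-11]
    - [0,0,-15]
    - [0,0,-19]
    - [0,0,-19]
    - [0,0,-19]
  delta_rot:
    - [0,0,0]
    - [0,0,0]
    - [0,0,0]
    - [0,0,0]
    - [0,0,0]
    - [0,0,0]
    - [0,0,0]
    - [0,0,0]
    - [0,0,0]
    - [0,0,0]
    - [0,0,0]
    - [0,0,0]
  hand: 0.35

```text
time: 51.4
tool_pos: [0.4868, 0.2823, 0.2156]
tcp_rot: [2.324, 2.109, 0.018]
wrist_force: [-0.0, 0.1, -0.2]
width: 0.353
```

```bash
python3 - <<'E'
from h import *
s,c=wristshot("w42.png");print(s["tool_pos"],s["wrist_force"])
c=read_camera("scene");save(c,"scene3.png",1.5)
P=cloud(c);
for n,g in [("A",[.542,-.222]),("B",[.441,-.225])]:
    q=P[(np.linalg.norm(P[...,:2]-g,axis=2)<.02)];print(n,np.percentile(q[:,2],[50,95]))
E
```

```text
[0.48676816 0.28226472 0.21555952] [-0.00597507  0.12589605 -0.15719768]
A [0.04396965 0.04754371]
B [0.03704946 0.0473516 ]
```

View pics/w42.png

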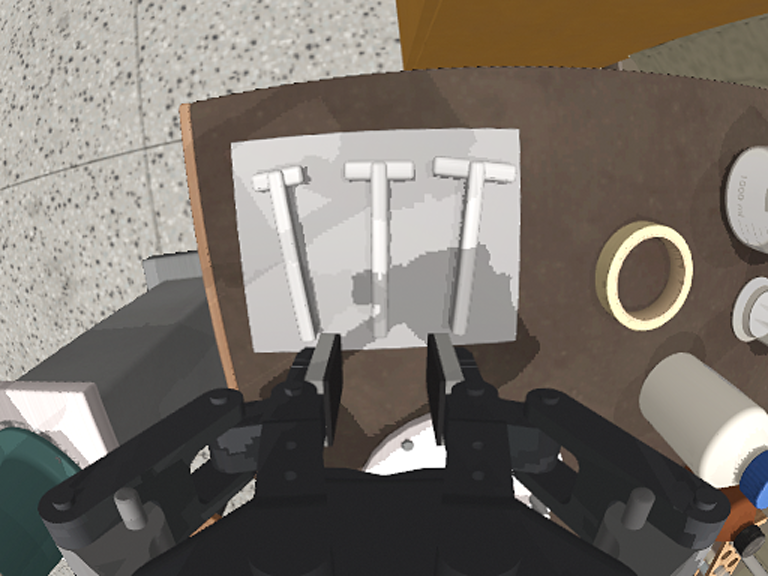

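View pics/scene3.png

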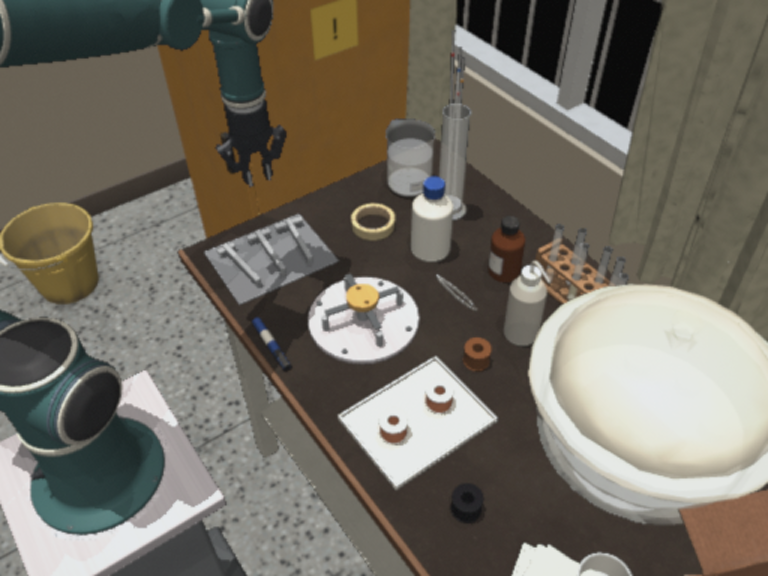

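The pictures show all three spanners standing on the mat, both coils upright in the tray, the jig empty and locked, and the bystanders where they were.

```bash
python3 -c "
from h import *
print(finish_job())"
```

```text
the job is handed in; nothing more can be done
None
```

The job is done and handed in at about 51 s of the 210 s allowed. The hand-in reports no verdict, so what follows rests on my own checks.

**What I did**
1. I took the 40 mm spanner from the mat and put both pins about 8.6 mm into the locked ring. I turned it anticlockwise until the force rose at the stop, then put the spanner back on the mat.
2. I lifted the two coils present, on the -x and -y posts, and set them upright in the tray. The +x and +y posts were empty from the start.
3. While I was moving the coils, the spanner was knocked a couple of centimetres aside and turned. I measured it again and picked it up from there.
4. I engaged the ring again at about the same depth and turned it clockwise until the force rose to about 6 N at the stop. I eased off with the pins still in, lifted clear and stood the spanner back on the mat.

**Last checks**
- **Ring:** it reads about 0 rad, measured from the keeper's turn between its two stops. The picture shows the arms back over the posts.
- **Coils:** they stand at about (0.542, -0.222) and (0.441, -0.225). Their tops are close to the expected 44 mm, inside the tray limits.
- **Spanners:** all three stand on the mat.
- **Bystanders:** they look unmoved, and the gripper was clear of everything when I handed in.

**Corrected on the way:** before the second engagement my hole measurement was about 2 mm off, because the arm was still settling when I took the picture. I corrected it against the ring's outline before inserting. No check was left failing.

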